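# Set, lock and switch on the egg-candling lamp

### The job

On the egg-candling lamp's sloping panel, turn the black dimmer knob until its white pointer lines up with the orange tab. Then turn the brass hexagonal lock ring under the knob clockwise until it is firmly tight, without losing the setting. Finally pull the red spring knob right out to switch the lamp on, let it go back to rest, and leave the egg and the other goods where they are.

Things in the scene. Friction and masses are not known exactly. Their poses are not given: they have to be found in the camera images.
- candler: Egg-candling lamp: green wedge housing, 320 mm wide, 222 mm deep, fixed to the counter, with a white control panel toward the robot, 170 mm up the slope, sloping 25 degrees from horizontal, its middle 88 mm high. Behind the panel a level deck 124 mm high carries a rubber cup with an egg whose top is 204 mm high. Origin on the counter below the panel's middle; x away from the robot, z up.
- dial (a point): Centre of the dial on the face of the sloping panel; fixed. Axes: z straight out of the panel, x up the slope (away from the robot), y along the panel to the robot's left. On this axis, outward: steel boss to 8 mm, brass lock ring 8 to 24 mm, black knob 24.5 to 50 mm. Apart from the flat orange tab nothing else stands on the panel within 100 mm.
- knob (a point): Centre of the black knob's grip: a bar 38 long, 14 wide, 23 mm tall (27 to 50 mm out from the panel) on a disc of 38 mm diameter; point on the dial's axis, 38.5 mm out. x runs along the bar to its white-lined pointer end, z out of the panel. It turns from -1.0 (anticlockwise) to 2.2 rad (clockwise) of up-slope with 0.06 N m of friction and stays where it is left.
- knob_pointer (a point): Imaginary point on the line of the knob's white pointer, 40 mm from the dial's axis and 3 mm out from the panel; it turns with the knob.
- tab (a point): Middle of the flat orange index tab (16 by 7 mm, 3 mm high) on the panel, 40 mm from the dial's axis, 3 mm out from the panel. The knob is set when knob_pointer comes here. The tab always lies 0.4 to 1.5 rad clockwise (looking at the panel) of where the pointer starts; it does not move.
- lock_ring (a point): Centre of the brass hexagonal lock ring, 52 mm across flats, 60 across corners, 8 to 24 mm out from the panel. z out; x is square to a pair of flats (they repeat every 60 degrees). Clockwise (looking at the panel) tightens: it runs free (0.03 N m) for 0.9 to 1.6 rad, to be found by feel, maybe over two grasps; then bites at 0.3 N m, growing 0.1 N m per 0.1 rad. It stays where left.
- lock_clamp (a joint): How far the lock ring has been tightened beyond its bite, rad: 0 while loose; firmly tight above 0.12 (about 0.42 N m), solid stop at 0.25 (0.55 N m), where the torque on the hand jumps. Friction holds it, so below the stop the resistance is felt mainly while turning.
- pull_head (a point): Centre of the red pull knob's round head, 28 mm diameter, 17 mm thick (20 to 38 mm out from the panel, this point 29 mm out when at rest) on a stem of 14 mm diameter, 150 mm to the right (-y of the panel) of the dial. z out of the panel, the way it pulls.
- lamp_pull (a joint): Travel of the red pull knob out of the panel, m: 0 at rest, stop at 0.014; the lamp switches on beyond 0.010. A spring draws it back: 3.5 N at rest, 7 N at 0.010, 8.4 N at the stop.
- egg: Brown hen's egg, 44 mm diameter, 57 mm long, standing loose in the rubber cup on the lamp's back deck, 111 mm behind the middle of the panel; origin at its lower end. Leave it there.
- tin: Bystander: blue-labelled tin, 66 mm diameter, 85 mm high, on the counter beside the lamp; origin at the centre of its underside.
- jar: Bystander: amber jar with a yellow cap, 64 mm diameter, 90 mm high, on the counter beside the lamp; origin at the centre of its underside.
- sauce: Bystander: green bottle with red cap, 60 mm diameter, 170 mm high; origin at the centre of its underside.
- mug: Bystander: blue mug, 80 mm diameter, 90 mm high; origin at the centre of its underside.
- egg_brush: Bystander: brush 160 mm long lying in front of the lamp; origin at its underside, near its middle.

How it is judged:
On the way, in this order (a step that is already met when the one before it is completed fails the run):
1. the knob's pointer is on the orange tab while the lock ring is still loose (distance between knob_pointer and tab below 0.0045 m and value of joint lock_clamp below 0.05 rad), for 0.2 s.
2. the lock ring is firmly tight and the pointer is still on the tab (distance between knob_pointer and tab below 0.0045 m and value of joint lock_clamp above 0.12 rad), for 0.2 s.
3. the red knob is pulled out past its switching point (all of step 2 and value of joint lamp_pull above 0.01 m), for 0.1 s.
At the end, for the whole second after the job is handed in: The pointer is on the orange tab (knob_pointer within 4.5 mm of tab), the lock ring is firmly tight (lock_clamp above 0.12 rad), the red knob is back at rest (under 2 mm out), the egg is within 20 mm and every other bystander within 40 mm of where it began (all of step 2 and value of joint lamp_pull below 0.002 m and distance of egg from where it was at the start of the episode below 0.02 m and distance of each of tin, jar, sauce, mug, egg_brush from where it was at the start of the episode below 0.04 m); the robot touches nothing.
It fails at once if the egg is knocked out of its place (distance of egg from where it was at the start of the episode above 0.02 m).
It fails at once if another bystander is pushed away or knocked over (distance of any of tin, jar, sauce, mug, egg_brush from where it was at the start of the episode above 0.04 m).
It also fails if it takes over 70 s, if anything falls off the work surface, if the arm or the gripper's body presses on something with over 40 N, if the wrist force passes 120 N, or if a joint passes its speed limit or range.

### The arm

A 6-joint arm with a two-finger parallel gripper is mounted at the origin on the work surface. World frame = base frame: x ahead of the robot, y to its left, z up, the work surface at z = 0. Lengths are in m, angles in rad, forces in N, time in s.
With the tool pointing down it reaches from about 0.4 to 0.825 m from the base axis. Payload 7 kg.
Tool frame: the origin (TCP) lies midway between the tips of the shut fingers; the grasp point (between the pads) lies 19 mm behind it; z points along the fingers, x is the direction in which the jaws open and shut, and the axes are right-handed (so a half turn about z gives the same grasp; the last joint's range is limited). The gripper opens to 88 mm and grips with 3 to 60 N. Pads are 19 mm wide; open, the fingers measure 130 mm over their backs; the gripper's body (78 mm by 193 mm) begins 47 mm behind the grasp point.
Start: joints at [-0.912, 0.359, 0.012, 0, -1.224, -0.288], TCP at [0.245, -0.629, 0.227] pointing down, gripper open.
Joint ranges: [-3.07, 3.07], [-1.43, 2.12], [-1.02, 1.25], [-3.03, 1.67], [-3.05, -0], [-3.03, 3.03]. Speed limits (rad/s): [2.39, 2.39, 3.01, 3.14, 3.14, 3.14].

### API

Orientations are given as [roll, pitch, yaw] about the fixed x, y, z axes, in that order (R = Rz(yaw) Ry(pitch) Rx(roll)).
In Python, from station import arm, grab_frame, camera_params gives the robot as it stands.
- The arm moves only by the shell command python3 -m handwheel 'ROWS' [FORCE]. ROWS is JSON, a list that holds one entry, the list of rows, each a list of 5 numbers: the finger opening in m, from 0 to 0.0876, then the shift along the tool's x, y, z in m, then the turn about the tool's z in degrees. A call has 1 to 20 rows; each row is the pose to reach, as a shift and turn from the pose measured when the call began, along the tool's axes at that moment; what a row does not reach only later rows make up. A row lasts 1/12 s, in which the tool goes at most 41.7 mm and 7.16 degrees, less where a joint would pass 70% of its speed; a pose out of reach is approached as far as the arm can. A call with a gripper value outside its range is refused whole. The fingers move at their own pace and stop on an object; FORCE is the grip in N (left out, the last holds). Time passes only in rows, so rows that repeat a pose let the fingers close. It gives the time, the measured TCP pose, the force and the opening at its end, in the units of the state.
- arm.get_state(): the state, without advancing time (a new reading comes with each control period).
- grab_frame(name): name is "scene" or "top" or "wrist"; returns the picture (400x640x3 uint8, blue, green, red); there is no depth.
- camera_params(name): a dict with "intrinsics" (3x3 intrinsics, pixels), "k1" (the pictures are not rectified: a ray, as slopes to the right and down, at radius r is drawn at 1 + k1 r^2 times it, then the intrinsics apply), "R" (3x3) and "t" (3): a world point X has camera coordinates R X + t; the wrist camera has in their place "tool_from_camera" (4x4, takes a point from camera to tool coordinates, whose origin is the TCP and whose axes are the tool frame's). Camera axes: x right, y down, z forward; pixel columns grow to the right and rows downward; lengths in m; the calibration is good to about 2 mm. A picture is of the moment at which its call begins: read the wrist's pose just before it. camera_params takes no time and is no camera call.
- arm.job_done(): hands the job in, once; it reports no verdict.
The state is a dict: "t": time; "q": joint angles; "qd": joint speeds; "joint_efforts": joint torques, N m; "eef_pos": TCP position; "ee_rot": TCP orientation; "force": force on the tool from outside, world axes, zero at the start; "moment": the same for the moment, N m; "width": finger opening in m.
Only numpy, scipy, OpenCV 4.12 (cv2) and the standard library are available. Lean on these libraries where they do the work, as an engineer would, in place of code of your own. Each camera call takes 0.05 s, during which the arm holds its last target.

## Working session

There is one attempt and no reset: what is moved stays moved. The work goes in short steps, Python scripts to look and compute and a shell command to move; the robot and the scene stay as the last step left them, time stands still between calls to the robot, and variables do not carry over. Pictures are saved under pics/ and viewed, and the job is handed in when it is done.

```bash
ls -la; mkdir -p pics; python3 - <<'E'
from station import arm, grab_frame, camera_params
import cv2, numpy as np
np.set_printoptions(precision=4,suppress=True)
print(arm.get_state())
for n in ("scene","top","wrist"):
    print(n,camera_params(n))
    cv2.imwrite(f"pics/{n}0.png",grab_frame(n))
E
```

```text
total 12
drwxr-xr-x  3 agent agent 4096 Dec  7 05:31 .
drwxr-xr-x 23 root  root  4096 Dec  7 05:31 ..
drwxr-xr-x  2 agent agent 4096 Dec  7 05:31 pics
{'t': 0.0, 'q': array([-0.9119,  0.3594,  0.011 , -0.0004, -1.2241, -0.2881]), 'qd': array([ 0.0002, -0.0014,  0.0019,  0.0008,  0.0014,  0.0005]), 'joint_efforts': array([ -0.    , -58.2711,  29.3047,   6.997 ,   0.0069,  -0.0001]), 'eef_pos': array([ 0.2444, -0.6287,  0.2256]), 'ee_rot': array([-3.1415, -0.0016,  1.9415]), 'force': array([ 0.1148, -0.799 , -0.0281]), 'moment': array([-0.0321,  0.0344,  0.0242]), 'width': 0.08746747368431128}
scene {'intrinsics': array([[427.7511,   0.    , 316.3531],
       [  0.    , 427.7511, 200.1826],
       [  0.    ,   0.    ,   1.    ]]), 'k1': -0.08008894442319536, 'R': array([[-0.0619,  0.9981, -0.0031],
       [ 0.7366,  0.0436, -0.6749],
       [-0.6735, -0.0441, -0.7379]]), 't': array([ 0.0538, -0.3382,  1.6848])}
top {'intrinsics': array([[500.6071,   0.    , 324.4397],
       [  0.    , 500.6071, 204.4759],
       [  0.    ,   0.    ,   1.    ]]), 'k1': -0.02741948955301414, 'R': array([[ 0.003 , -1.    ,  0.0079],
       [-0.9975, -0.0035, -0.07  ],
       [ 0.07  , -0.0077, -0.9975]]), 't': array([-0.0246,  0.5697,  1.3281])}
wrist {'intrinsics': array([[347.9005,   0.    , 317.2503],
       [  0.    , 347.9005, 197.4068],
       [  0.    ,   0.    ,   1.    ]]), 'k1': 0.017437601283071594, 'tool_from_camera': array([[ 1.    ,  0.0003,  0.0001,  0.0009],
       [-0.0003,  0.9574,  0.2888, -0.0782],
       [ 0.    , -0.2888,  0.9574, -0.1586],
       [ 0.    ,  0.    ,  0.    ,  1.    ]])}
```

View pics/scene0.png

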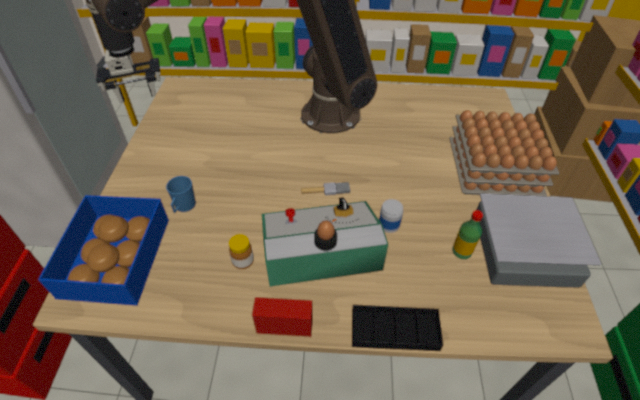

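View pics/top0.png

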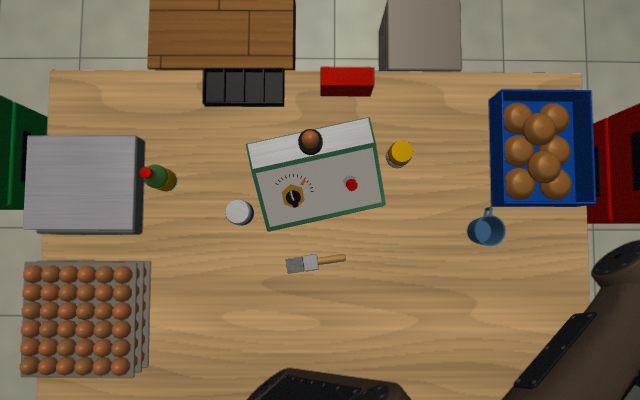

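View pics/wrist0.png

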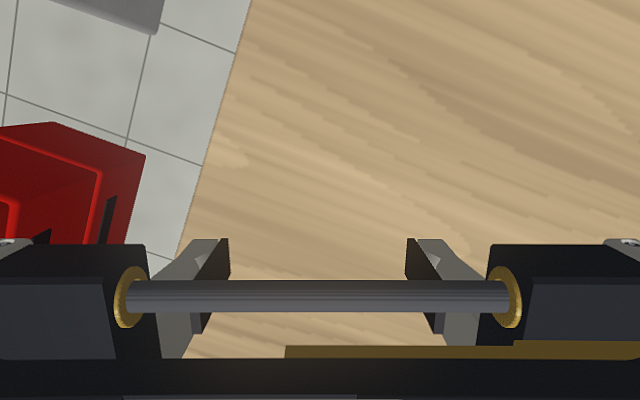

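```bash
cat > h.py <<'E'
from station import arm, grab_frame, camera_params
import cv2, numpy as np
from scipy.spatial.transform import Rotation as Ro
np.set_printoptions(precision=4,suppress=True)
def cam(name,state=None):
    p=camera_params(name); K=np.array(p["intrinsics"]); k=p["k1"]
    if name=="wrist":
        s=state or arm.get_state(); T=np.eye(4); T[:3,:3]=Ro.from_euler("xyz",s["ee_rot"]).as_matrix(); T[:3,3]=s["eef_pos"]
        W=np.linalg.inv(T@np.array(p["tool_from_camera"])); R,t=W[:3,:3],W[:3,3]
    else: R,t=np.array(p["R"]),np.array(p["t"])
    return K,np.array([k,0,0,0,0]),R,t
def proj(c,X):
    K,d,R,t=c
    return cv2.projectPoints(np.atleast_2d(np.array(X,float)),cv2.Rodrigues(R)[0],t,K,d)[0][:,0]
def ray(c,uv):
    K,d,R,t=c
    n=cv2.undistortPoints(np.array(uv,float).reshape(-1,1,2),K,d)[:,0]
    D=np.c_[n,np.ones(len(n))]@R
    return -R.T@t, D
def at_z(c,uv,z):
    o,D=ray(c,uv); return o+D*((z-o[2])/D[:,2])[:,None]
def crop(img,x0,y0,x1,y1,s,name):
    cv2.imwrite("pics/"+name,cv2.resize(img[y0:y1,x0:x1],None,fx=s,fy=s,interpolation=cv2.INTER_CUBIC))
E
python3 - <<'E'
from h import *
crop(cv2.imread("pics/top0.png"),230,105,410,240,4,"topz.png")
crop(cv2.imread("pics/scene0.png"),240,170,420,300,4,"scenez.png")
c=cam("top")
print(at_z(c,[(293,196),(351,184)],.12)); print(at_z(c,[(311,141)],.19))
E
```

```text
[[ 0.5836  0.0565  0.12  ]
 [ 0.6143 -0.0883  0.12  ]]
[[0.7088 0.0109 0.19  ]]
```

View pics/topz.png

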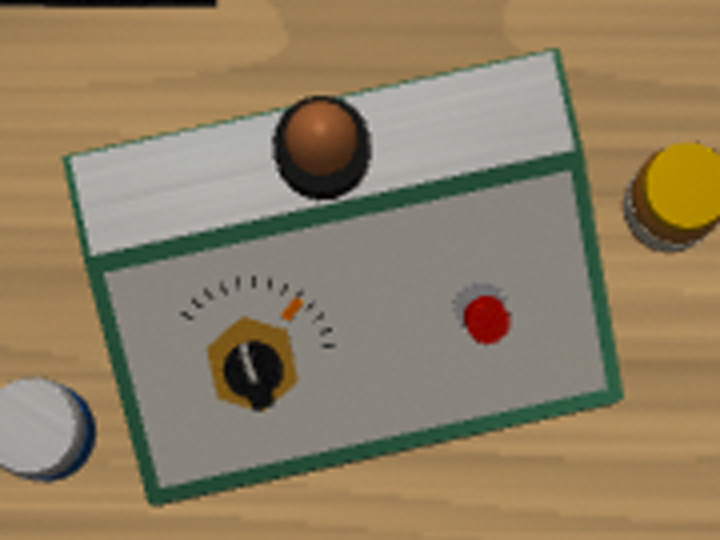

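View pics/scenez.png

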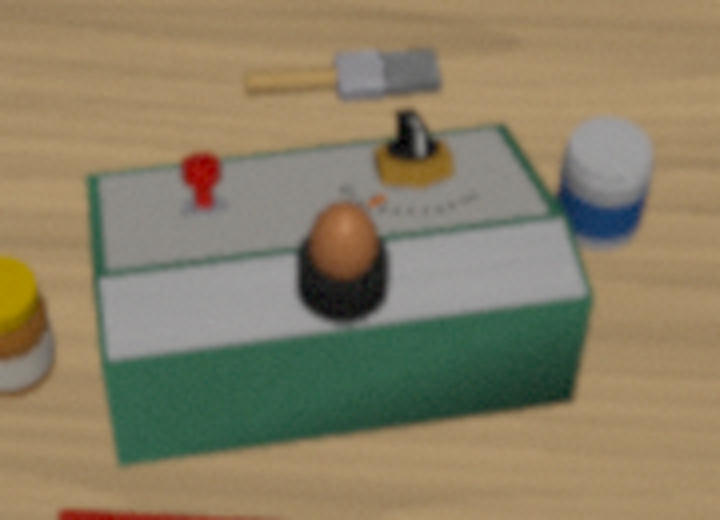

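```bash
cat >> h.py <<'E'
def totool(target,yaw=None):
    s=arm.get_state(); R=Ro.from_euler("xyz",s["ee_rot"]).as_matrix()
    d=R.T@(np.array(target)-s["eef_pos"]); turn=None
    if yaw is not None: turn=np.degrees((s["ee_rot"][2]-yaw+np.pi)%(2*np.pi)-np.pi)
    return d,turn,s["eef_pos"],s["ee_rot"]
E
python3 - <<'E'
from h import *
print(totool([0.59,-0.01,0.30],1.78))
E
```

```text
(array([ 0.4517,  0.5463, -0.0737]), np.float64(9.254398383116635), array([ 0.2444, -0.6288,  0.2258]), array([-3.1414, -0.0012,  1.9415]))
```

```bash
python3 -m handwheel '[[[0.087,0,0,-0.074,0],[0.087,0.452,0.546,-0.074,9.3],[0.087,0.452,0.546,-0.074,9.3],[0.087,0.452,0.546,-0.074,9.3],[0.087,0.452,0.546,-0.074,9.3],[0.087,0.452,0.546,-0.074,9.3],[0.087,0.452,0.546,-0.074,9.3],[0.087,0.452,0.546,-0.074,9.3],[0.087,0.452,0.546,-0.074,9.3],[0.087,0.452,0.546,-0.074,9.3],[0.087,0.452,0.546,-0.074,9.3],[0.087,0.452,0.546,-0.074,9.3],[0.087,0.452,0.546,-0.074,9.3],[0.087,0.452,0.546,-0.074,9.3],[0.087,0.452,0.546,-0.074,9.3],[0.087,0.452,0.546,-0.074,9.3],[0.087,0.452,0.546,-0.074,9.3],[0.087,0.452,0.546,-0.074,9.3],[0.087,0.452,0.546,-0.074,9.3],[0.087,0.452,0.546,-0.074,9.3]]]' 20
python3 - <<'E'
from h import *
print(arm.get_state())
E
```

```text
t: 1.82
eef_pos: [0.5902, -0.0076, 0.2993]
ee_rot: [-3.14, -0.001, 1.782]
force: [0.2, -0.7, 0.4]
width: 0.0869
{'t': 1.8167, 'q': array([ 0.3171,  0.183 , -0.0626, -0.0016, -1.327 , -1.676 ]), 'qd': array([-0.0438, -0.0278, -0.0276,  0.0025, -0.0036,  0.0171]), 'joint_efforts': array([  1.4222, -44.3527,  30.9825,   7.1925,   0.0282,  -0.2647]), 'eef_pos': array([ 0.5902, -0.0076,  0.2993]), 'ee_rot': array([-3.1396, -0.0013,  1.7823]), 'force': array([ 0.2321, -0.6996,  0.4468]), 'moment': array([-0.0858,  0.0165,  0.0535]), 'width': 0.0868746418593773}
```

```bash
python3 - <<'E'
from h import *
import pickle
s=arm.get_state(); f=grab_frame("wrist"); s2=arm.get_state()
print(s["eef_pos"],s2["eef_pos"],s2["t"])
pickle.dump(s,open("s1.pkl","wb")); cv2.imwrite("pics/w1.png",f)
crop(f,140,60,540,280,2,"w1z.png")
E
```

```text
[ 0.5902 -0.0076  0.2993] [ 0.5896 -0.009   0.2996] 1.8667
```

View pics/w1.png

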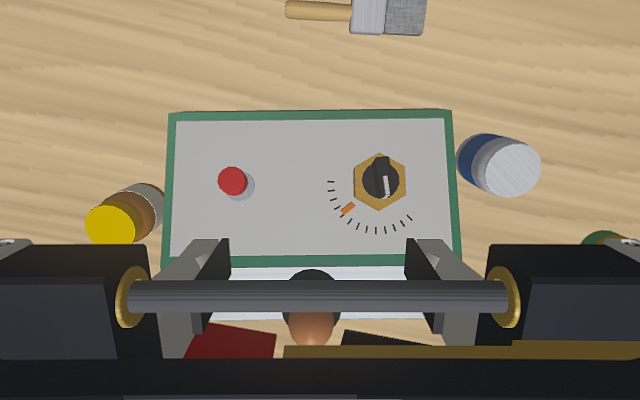

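View pics/w1z.png

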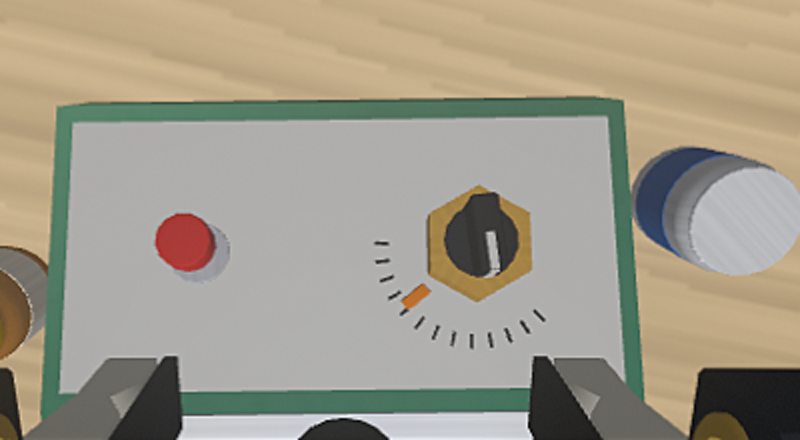

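```bash
cat >> h.py <<'E'
def blob(img,lo,hi,box,minA=5):
    x0,y0,x1,y1=box; hsv=cv2.cvtColor(img[y0:y1,x0:x1],cv2.COLOR_BGR2HSV)
    m=cv2.inRange(hsv,np.array(lo),np.array(hi)); n,l,st,ce=cv2.connectedComponentsWithStats(m)
    return [(st[i,4],ce[i]+[x0,y0],st[i,:4]+[x0,y0,0,0]) for i in np.argsort(-st[1:,4])[:3]+1 if st[i,4]>=minA],m
def panel(cx,cy,yaw):
    # returns function panel coords (x up slope, y left, n out) about panel middle -> world
    a=np.radians(25); Rz=Ro.from_euler("z",yaw).as_matrix()
    B=np.array([[np.cos(a),0,-np.sin(a)],[0,1,0],[np.sin(a),0,np.cos(a)]]) # columns x,y,z
    R=Rz@B; o=np.array([cx,cy,0.088])
    return lambda P: np.atleast_2d(P)@R.T+o, R
E
python3 - <<'E'
from h import *
im=cv2.imread("pics/w1.png")
print("red",blob(im,(0,150,80),(6,255,255),(200,150,280,210))[0], blob(im,(172,150,80),(180,255,255),(200,150,280,210))[0])
print("tab",blob(im,(7,170,150),(18,255,255),(325,190,362,222))[0])
b,m=blob(im,(10,100,60),(30,255,255),(345,140,415,220)); print("brass",b)
pts=cv2.findNonZero(m); hull=cv2.convexHull(pts); print(cv2.approxPolyDP(hull,2.5,True)[:,0]+[345,140])
M=cv2.moments(hull); print(M['m10']/M['m00']+345,M['m01']/M['m00']+140)
for (x,y) in [(380,150),(347,208),(232,180)]: print(im[y,x], cv2.cvtColor(im[y:y+1,x:x+1],cv2.COLOR_BGR2HSV))
# green mask corners
hsv=cv2.cvtColor(im,cv2.COLOR_BGR2HSV); g=cv2.inRange(hsv[90:245,150:480],np.array((60,60,40)),np.array((90,255,255)))
cs,_=cv2.findContours(g,cv2.RETR_EXTERNAL,cv2.CHAIN_APPROX_NONE); c=max(cs,key=cv2.contourArea); print(cv2.approxPolyDP(c,4,True)[:,0]+[150,90])
crop(im,320,130,430,245,7,"w1k.png")
E
```

```text
red [(np.int32(620), array([231.7516, 180.6726]), array([218, 167,  29,  29]))] []
tab [(np.int32(74), array([347.3919, 207.7973]), array([341, 202,  14,  12]))]
brass [(np.int32(1107), array([377.5998, 184.5808]), array([354, 153,  52,  58])), (np.int32(67), array([348.791 , 207.1194]), array([345, 202,  10,  12]))]
[[404 166]
 [404 195]
 [379 210]
 [345 213]
 [357 165]
 [380 153]]
375.4551964512041 184.48105196451203
[172 174 174] [[[ 30   3 174]]]
[ 50 113 185] [[[ 14 186 185]]]
[ 55  59 169] [[[  1 172 169]]]
[[451 111]
 [171 113]
 [162 244]
 [169 244]
 [176 120]
 [430 116]
 [445 119]
 [452 243]
 [460 244]]
```

View pics/w1k.png

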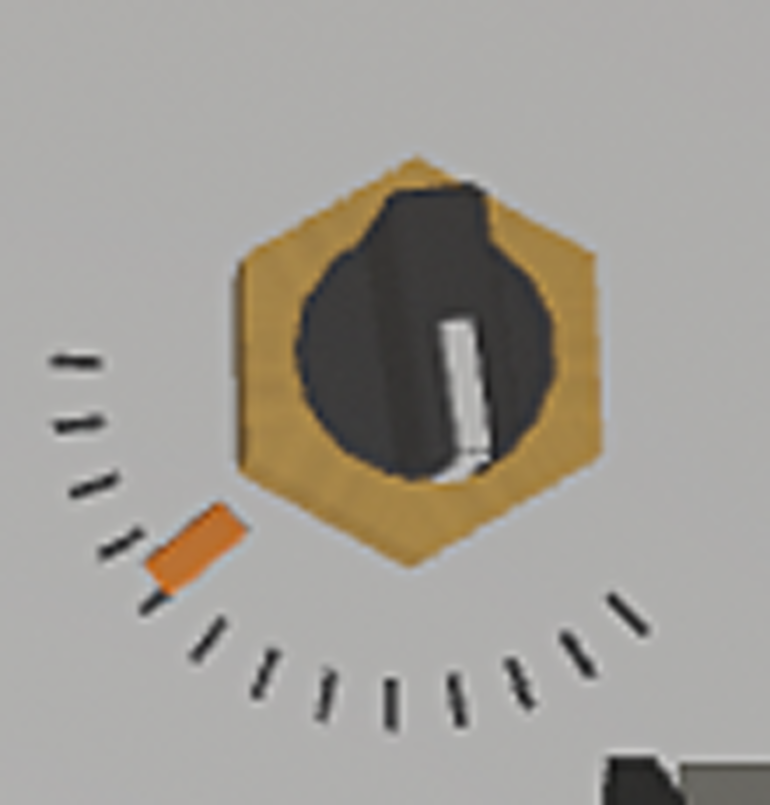

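```bash
cat > fit.py <<'E'
from h import *
import pickle
from scipy.optimize import least_squares
s=pickle.load(open("s1.pkl","rb")); c=cam("wrist",s)
k=lambda u,v:(320+u/7-.43,130+v/7-.43)
V=np.array([k(416,157),k(593,255),k(601,450),k(410,567),k(243,465),k(243,262)])
L=np.array([k(456,322),k(474,450)])
def model(p):
    cx,cy,yaw,yd,sd,ra,ta,ka,l1,l2=p
    P,_=panel(cx,cy,yaw); D=np.array([sd,yd,0])
    # order: vertex up front = image top = -x
    ang=ra+np.pi+np.pi/3*np.arange(6)*(-1)
    ang=ra+np.pi-np.pi/3*np.arange(6)
    ring=D+.030*np.c_[np.cos(ang),np.sin(ang),np.zeros(6)]+[0,0,.024]
    tab=D+[.04*np.cos(ta),.04*np.sin(ta),.003]
    pull=D+[0,-.15,.038]
    cor=np.array([[-.085,.16,0],[-.085,-.16,0]])
    ln=np.array([D+[l*np.cos(ka),l*np.sin(ka),.05] for l in (l1,l2)])
    return proj(c,P(np.vstack([ring,[tab],[pull],cor,ln])))
obs=np.vstack([V,[347.4,207.8],[231.75,180.67],[451.3,111],[171,113],L])
w=np.array([1]*6+[1,1,.6,.6,1,1])[:,None]
f=lambda p:((model(p)-obs)*w).ravel()
r=least_squares(f,[.6,-.01,.21,.07,0,0.0,-1,.1,.002,.018],x_scale=.05)
if __name__=="__main__":
    print(r.cost,r.x); print((model(r.x)-obs))
    P,R=panel(*r.x[:3]); D=np.array([r.x[4],r.x[3],0])
    print("dial",P(D),"knob c",P(D+[0,0,.0385]),"pull",P(D+[0,-.15,.029])); print(R)
    e=P([0,0,0])[0]; print("egg",e+R@[0,0,0]+.111*np.array([np.cos(r.x[2]),np.sin(r.x[2]),0]))
E
python3 fit.py
```

```text
6.284081557250395 [ 0.611  -0.0081  0.2244  0.0702 -0.0006 -0.0118 -0.9044  0.1282  0.
  0.0178]
[[-0.2913  0.6087]
 [-0.0881  0.6127]
 [-0.1744  1.378 ]
 [ 2.071  -0.7529]
 [ 0.1596 -0.7204]
 [-0.2899 -0.3018]
 [ 0.4292 -0.354 ]
 [-1.1702 -0.6077]
 [ 1.3195 -0.4506]
 [-1.3184  1.2047]
 [-0.5651  0.0973]
 [ 0.0003 -0.    ]]
dial [[0.5948 0.0603 0.0877]] knob c [[0.5789 0.0566 0.1226]] pull [[ 0.6162 -0.0887  0.114 ]]
[[ 0.8836 -0.2225 -0.412 ]
 [ 0.2016  0.9749 -0.094 ]
 [ 0.4226  0.      0.9063]]
egg [0.7192 0.0166 0.088 ]
```

```bash
python3 - <<'E'
from fit import *
P,R=panel(*r.x[:3]); D=np.array([r.x[4],r.x[3],0]); ta=r.x[6]
X=P([D+[0,0,.05],D+[.04*np.cos(ta),.04*np.sin(ta),.003],D+[0,-.15,.038],[-.085,.16,0],[-.085,-.16,0],[.085,.16,0],[.085,-.16,0]])
for n in("top","scene"):
    im=cv2.imread(f"pics/{n}0.png"); uv=proj(cam(n),X); print(n,uv)
    box=(230,105,410,240) if n=="top" else (240,170,420,300)
    z=cv2.resize(im[box[1]:box[3],box[0]:box[2]],None,fx=4,fy=4,interpolation=cv2.INTER_CUBIC)
    for u,v in uv: cv2.drawMarker(z,(int((u-box[0]+.5)*4),int((v-box[1]+.5)*4)),(255,0,255),cv2.MARKER_CROSS,12,1)
    cv2.imwrite(f"pics/chk_{n}.png",z)
E
```

```text
top [[293.0712 199.3658]
 [302.276  181.4823]
 [351.5666 184.6274]
 [265.813  229.8851]
 [384.7073 203.1878]
 [249.6251 169.0377]
 [374.3883 141.3994]]
scene [[342.5367 199.249 ]
 [334.0483 219.473 ]
 [289.7293 209.7811]
 [366.577  200.4646]
 [261.6591 213.542 ]
 [382.5075 224.1702]
 [263.5118 239.8022]]
```

View pics/chk_top.png

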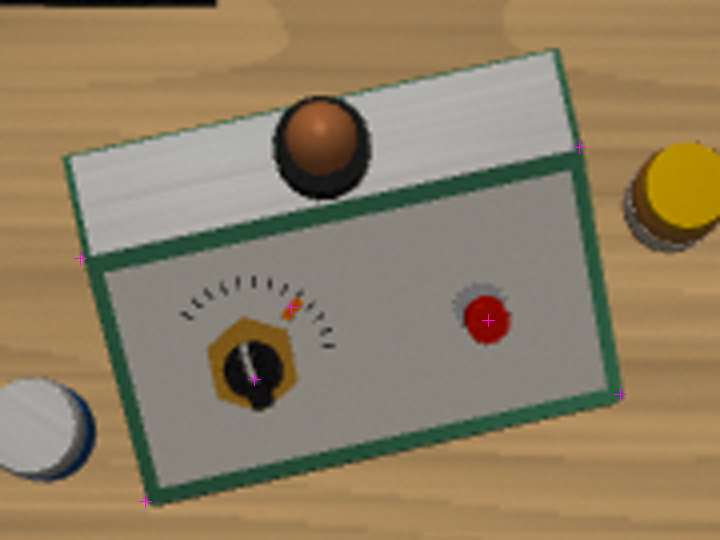

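View pics/chk_scene.png

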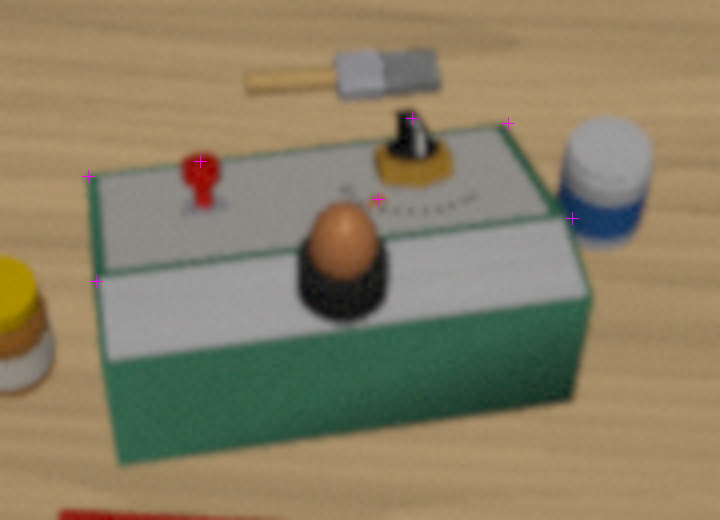

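```bash
python3 - <<'E'
from h import *
print(totool([0.576,0.056,0.165],1.936))
E
```

```text
(array([0.0662, 0.0005, 0.1347]), np.float64(-8.883373056890592), array([ 0.5896, -0.009 ,  0.2996]), array([-3.1397, -0.0012,  1.781 ]))
```

```bash
python3 -m handwheel '[[[0.05,0.033,0,0.03,-4],[0.05,0.066,0.0005,0.06,-8.9],[0.05,0.066,0.0005,0.1,-8.9],[0.05,0.066,0.0005,0.1347,-8.9],[0.05,0.066,0.0005,0.1347,-8.9],[0.05,0.066,0.0005,0.1347,-8.9],[0.05,0.066,0.0005,0.1347,-8.9]]]' 15
python3 - <<'E'
from h import *
s=arm.get_state()
f=grab_frame("wrist"); cv2.imwrite("pics/w2.png",f)
print(totool([0.576,0.056,0.122],1.936)); print(s)
E
```

```text
t: 2.45
eef_pos: [0.5773, 0.0549, 0.1673]
ee_rot: [3.141, -0.001, 1.936]
force: [0.7, 0.5, 1.0]
width: 0.0513
(array([ 0.0013, -0.0014,  0.0459]), np.float64(-0.024842489120670067), array([0.5777, 0.0552, 0.1679]), array([ 3.1394, -0.0007,  1.9356]))
{'t': 2.45, 'q': array([ 0.4317,  0.249 , -0.286 , -0.0005, -1.0351, -1.6374]), 'qd': array([ 0.0013, -0.0165,  0.022 , -0.0012,  0.0059, -0.0012]), 'joint_efforts': array([  0.1468, -44.7228,  25.0147,   5.9563,  -0.1068,   0.0029]), 'eef_pos': array([0.5773, 0.0549, 0.1673]), 'ee_rot': array([ 3.141 , -0.0005,  1.9356]), 'force': array([0.6676, 0.4851, 1.0417]), 'moment': array([ 0.0056, -0.1015, -0.015 ]), 'width': 0.05134976465981494}
```

View pics/w2.png

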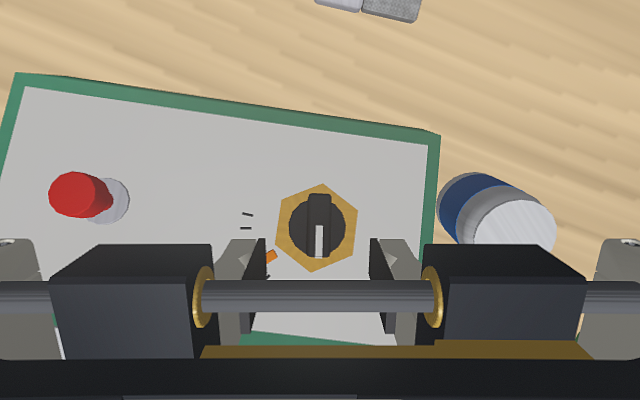

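```bash
python3 -m handwheel '[[[0.05,0.001,-0.001,0.023,0],[0.05,0.001,-0.001,0.046,0],[0.05,0.001,-0.001,0.046,0],[0.05,0.001,-0.001,0.046,0],[0.0,0.001,-0.001,0.046,0],[0.0,0.001,-0.001,0.046,0],[0.0,0.001,-0.001,0.046,0],[0.0,0.001,-0.001,0.046,0],[0.0,0.001,-0.001,0.046,0],[0.0,0.001,-0.001,0.046,0],[0.0,0.001,-0.001,0.046,0]]]' 15
python3 - <<'E'
from h import *
s=arm.get_state(); print(s)
E
```

```text
t: 3.42
eef_pos: [0.5768, 0.0554, 0.1223]
ee_rot: [3.139, 0.0, 1.936]
force: [1.0, -3.3, 2.2]
width: 0.0141
{'t': 3.4167, 'q': array([ 0.4334,  0.2908, -0.344 ,  0.0005, -0.9336, -1.6394]), 'qd': array([-0.0004, -0.0014,  0.0021, -0.0029, -0.0006,  0.    ]), 'joint_efforts': array([  1.51  , -47.9016,  24.6277,   4.9012,   0.039 ,   0.0681]), 'eef_pos': array([0.5768, 0.0554, 0.1223]), 'ee_rot': array([3.1391, 0.0002, 1.9358]), 'force': array([ 1.0299, -3.3186,  2.2359]), 'moment': array([-1.01  , -0.3849, -0.016 ]), 'width': 0.014098615064874039}
```

```bash
python3 -m handwheel '[[[0.0,0,0,0,5],[0.0,0,0,0,10],[0.0,0,0,0,15],[0.0,0,0,0,20],[0.0,0,0,0,25],[0.0,0,0,0,30],[0.0,0,0,0,30],[0.0,0,0,0,30]]]' 15
python3 - <<'E'
from h import *
s=arm.get_state(); print(s)
f=grab_frame("wrist"); cv2.imwrite("pics/w3.png",f)
E
```

```text
t: 4.08
eef_pos: [0.5767, 0.0554, 0.1223]
ee_rot: [3.14, -0.001, 1.415]
force: [-0.4, -1.5, 1.3]
width: 0.0148
{'t': 4.0833, 'q': array([ 0.4334,  0.2907, -0.344 ,  0.0004, -0.9339, -2.1603]), 'qd': array([ 0.0011, -0.0004,  0.0011,  0.0023, -0.0002,  0.0199]), 'joint_efforts': array([  0.6101, -47.5571,  25.1346,   5.7447,   0.2972,  -0.5792]), 'eef_pos': array([0.5767, 0.0554, 0.1223]), 'ee_rot': array([ 3.1396, -0.0009,  1.4149]), 'force': array([-0.3959, -1.4843,  1.2575]), 'moment': array([-0.238 ,  0.3319,  0.0917]), 'width': 0.01480340608977931}
```

View pics/w3.png

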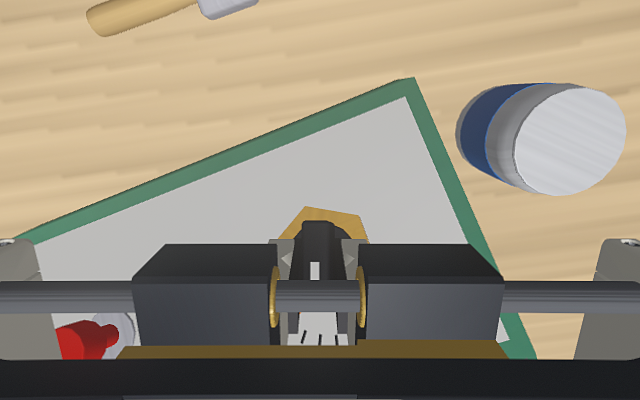

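```bash
python3 -m handwheel '[[[0.0,0,0,0,5],[0.0,0,0,0,10],[0.0,0,0,0,15],[0.0,0,0,0,20],[0.0,0,0,0,25],[0.0,0,0,0,30],[0.0,0,0,0,32.6],[0.0,0,0,0,32.6],[0.0,0,0,0,32.6],[0.0,0,0,0,32.6]]]' 15
python3 - <<'E'
from h import *
s=arm.get_state(); print(s)
for n in ("wrist","top"):
  f=grab_frame(n); cv2.imwrite(f"pics/{n}4.png",f)
crop(f,230,105,410,240,4,"top4z.png")
E
```

```text
t: 4.97
eef_pos: [0.5766, 0.0555, 0.1225]
ee_rot: [3.141, -0.002, 0.849]
force: [-3.0, 0.3, 5.0]
width: 0.0169
{'t': 4.9667, 'q': array([ 0.4335,  0.2904, -0.3439,  0.0002, -0.9343, -2.7263]), 'qd': array([-0.001 ,  0.002 ,  0.0004,  0.0001,  0.0014, -0.0112]), 'joint_efforts': array([ -0.7231, -46.0032,  24.78  ,   6.1317,   0.7233,  -0.1   ]), 'eef_pos': array([0.5766, 0.0555, 0.1225]), 'ee_rot': array([ 3.1406, -0.002 ,  0.849 ]), 'force': array([-3.0437,  0.2955,  4.9851]), 'moment': array([0.4917, 1.1378, 0.0826]), 'width': 0.016907728344466025}
```

View pics/wrist4.png

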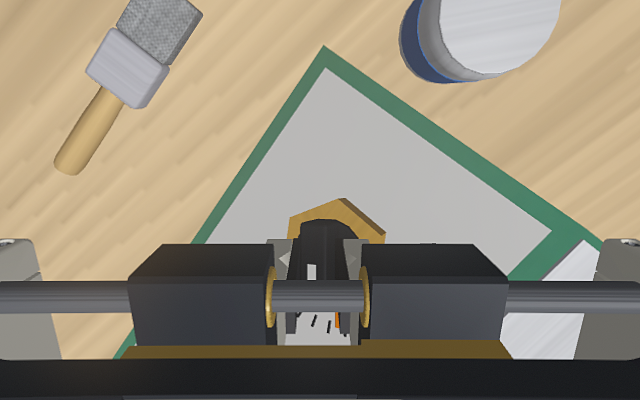

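```bash
python3 -m handwheel '[[[0.05,0,0,0,0],[0.05,0,0,0,0],[0.05,0,0,0,0],[0.05,0,0,-0.04,0],[0.05,0,0,-0.08,-7],[0.07,0,0,-0.12,-14],[0.087,0,0,-0.16,-21],[0.087,0,0,-0.175,-28],[0.087,0,0,-0.175,-35],[0.087,0,0,-0.175,-42],[0.087,0,0,-0.175,-49],[0.087,0,0,-0.175,-53.6],[0.087,0,0,-0.175,-53.6],[0.087,0,0,-0.175,-53.6]]]' 15
python3 - <<'E'
from h import *
import pickle
s=arm.get_state(); print(s["eef_pos"],s["ee_rot"],s["force"],s["moment"])
pickle.dump(s,open("s5.pkl","wb"))
f=grab_frame("wrist"); cv2.imwrite(f"pics/w5.png",f)
crop(f,220,100,420,250,4,"w5z.png")
g=grab_frame("top"); cv2.imwrite("pics/top5.png",g)
E
```

```text
t: 6.23
eef_pos: [0.5763, 0.0553, 0.2972]
ee_rot: [3.14, -0.0, 1.781]
force: [-0.8, -0.4, 0.4]
width: 0.0868
[0.5763 0.0553 0.2972] [ 3.1397 -0.0002  1.7808] [-0.8206 -0.4431  0.4206] [ 0.0496  0.0043 -0.0214]
```

View pics/w5z.png

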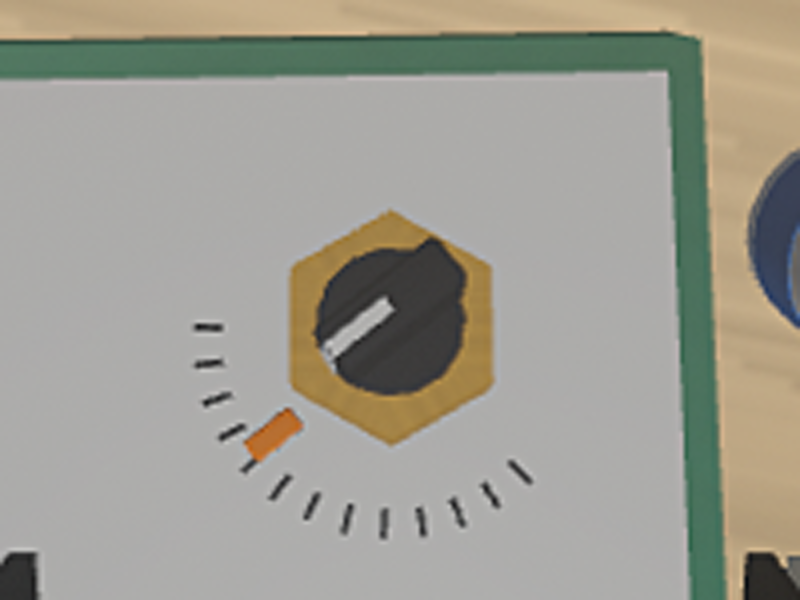

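```bash
cat > fit2.py <<'E'
from h import *
import pickle
from scipy.optimize import least_squares
s=pickle.load(open("s5.pkl","rb")); c=cam("wrist",s)
k=lambda u,v:(220+u/4-.37,100+v/4-.37)
V=[k(391,210),k(492,268),k(494,384),k(392,444),k(291,384),k(290,266)]
obs=np.array(V+[k(273.5,434.5),k(685,33),k(391,302),k(327,350)])
def model(p):
    x,y,yaw,ra,ta,ka,l1,l2,rr,yd=p   # x,y = dial on panel plane, z at .0877
    a,R=panel(0,0,yaw); W=lambda Q: np.atleast_2d(Q)@R.T+[x,y,.088]
    ang=ra+np.pi-np.pi/3*np.arange(6)
    ring=np.c_[.03*np.cos(ang),.03*np.sin(ang),np.full(6,.024)]
    return proj(c,W(np.vstack([ring,[[rr*np.cos(ta),rr*np.sin(ta),.003]],[[-.085,yd,0]],[[l*np.cos(ka),l*np.sin(ka),.05] for l in (l1,l2)]])))
f=lambda p:np.r_[(model(p)-obs).ravel(),(p[2]-.22)*100,(p[8]-.04)*500]
r=least_squares(f,[.595,.06,.22,0,-.9,-.9,0,.019,.04,.09],x_scale=.05)
print(r.cost,r.x); print(model(r.x)-obs)
E
python3 fit2.py
```

```text
1.8320276237732083 [ 0.5943  0.0605  0.2287 -0.0165 -0.9026 -0.952  -0.0003  0.0187  0.0408
  0.0838]
[[ 0.0789  0.1411]
 [ 0.074  -0.2571]
 [-0.1133 -0.4307]
 [-0.1414 -0.7302]
 [-0.4073 -0.3539]
 [ 0.1251  0.3494]
 [ 0.1703 -0.1379]
 [ 0.0238  1.1414]
 [ 0.19    0.2618]
 [ 0.0034  0.0046]]
```

```bash
python3 - <<'E'
from h import *
im=cv2.imread("pics/w5.png"); crop(im,290,150,345,195,14,"w5k.png")
E
```

```text
(no output)
```

View pics/w5k.png

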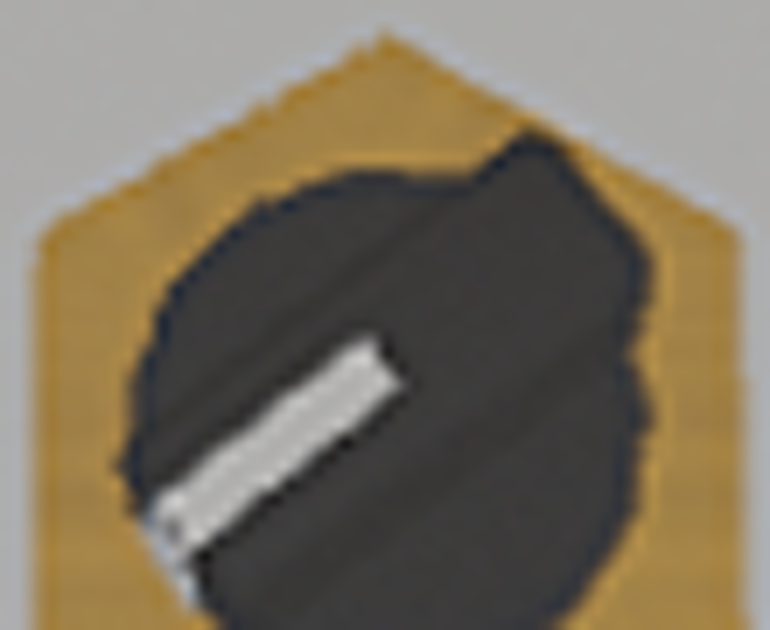

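```bash
python3 - <<'E'
from h import *
yaw=.226; _,R=panel(0,0,yaw); O=np.array([.5945,.0604,.088]); n=R[:,2]
h=lambda p:(p-O)@n   # height above panel
C=O+n*.016
egg=np.array([.611,-.0081])+.111*np.array([np.cos(yaw),np.sin(yaw)])
for phi in (30,25,20,10,0,-10,-20,-30,-40,-45):
    t=yaw+np.pi/2+np.radians(phi); tx=np.array([np.cos(t),np.sin(t),0]); ty=np.array([np.sin(t),-np.cos(t),0])
    # panel angle of flat normal whose horizontal proj is tx
    res=[]
    hm=[];ov=[]
    for sg in(1,-1):
        pts=[C+sg*tx*a+ty*b for a in(.026,.047) for b in(-.0095,.0095)]
        # tip z such that lowest clearance of panel is 2mm: shift dz along z => h changes dz*n_z
        hm.append(max((.002-h(p))/n[2] for p in pts))
    dz=max(hm)
    for sg in (1,-1):
        inner=C+sg*tx*.026+[0,0,dz]; ov.append((.024-h(inner))/n[2])
    # egg clearance
    e=egg-C[:2]; ex=e@tx[:2]; ey=e@ty[:2]
    d=np.hypot(max(abs(ex)-.0965,0),max(abs(ey)-.039,0))-.022
    print(phi,"tip z",C[2]+dz,"overlap +x,-x finger mm",np.array(ov)*1e3,"egg gap",d)
E
```

```text
30 tip z 0.10184828933419784 overlap +x,-x finger mm [ 3.4177 15.5417] egg gap 0.015022328203001
25 tip z 0.1003308034141627 overlap +x,-x finger mm [ 5.8733 16.121 ] egg gap 0.02036729381686129
20 tip z 0.09871227021583494 overlap +x,-x finger mm [ 8.469  16.7623] egg gap 0.02732286213603853
10 tip z 0.09522200932731686 overlap +x,-x finger mm [14.0006 18.2112] egg gap 0.04345812808348067
0 tip z 0.09148355647958402 overlap +x,-x finger mm [19.8444 19.8444] egg gap 0.05749275410823881
-10 tip z 0.09522200932731681 overlap +x,-x finger mm [18.2112 14.0006] egg gap 0.06792703775964476
-20 tip z 0.0987122702158349 overlap +x,-x finger mm [16.7623  8.469 ] egg gap 0.07444393860895296
-30 tip z 0.10184828933419784 overlap +x,-x finger mm [15.5417  3.4177] egg gap 0.07684544392156809
-40 tip z 0.10453478032839644 overlap +x,-x finger mm [14.5863 -1.    ] egg gap 0.07505858517378661
-45 tip z 0.1056833395839464 overlap +x,-x finger mm [14.2176 -2.9284] egg gap 0.07260653336549716
```

```bash
python3 - <<'E'
from h import *
p=camera_params("wrist"); T=np.linalg.inv(np.array(p["tool_from_camera"])); K=np.array(p["intrinsics"])
c=(K,np.array([p["k1"],0,0,0,0]),T[:3,:3],T[:3,3])
for x in (.0437,.055,.065):
  for y in (-.0095,.0095):
    for z in (0,-.019,-.038,-.066): print(x,y,z,proj(c,[[x,y,z]])[0])
im=cv2.imread("pics/w5.png"); crop(im,400,220,640,360,3,"fing.png")
E
```

```text
0.0437 -0.0095 0 [404.1751 238.2673]
0.0437 -0.0095 -0.019 [414.5315 255.5889]
0.0437 -0.0095 -0.038 [427.7055 277.6059]
0.0437 -0.0095 -0.066 [455.3209 323.6956]
0.0437 0.0095 0 [401.5156 272.799 ]
0.0437 0.0095 -0.019 [411.2325 293.5224]
0.0437 0.0095 -0.038 [423.5027 319.6693]
0.0437 0.0095 -0.066 [448.9063 373.7268]
0.055 -0.0095 0 [427.1678 238.2983]
0.055 -0.0095 -0.019 [440.2813 255.6408]
0.055 -0.0095 -0.038 [456.9722 277.6943]
0.055 -0.0095 -0.066 [491.9999 323.9046]
0.055 0.0095 0 [423.8034 272.8487]
0.055 0.0095 -0.019 [436.1058 293.5988]
0.055 0.0095 -0.038 [451.6486 319.7907]
0.055 0.0095 -0.066 [483.8601 373.9879]
0.065 -0.0095 0 [447.5558 238.3308]
0.065 -0.0095 -0.019 [463.1255 255.6959]
0.065 -0.0095 -0.038 [482.9549 277.7888]
0.065 -0.0095 -0.066 [524.6205 324.1291]
0.065 0.0095 0 [443.564  272.9015]
0.065 0.0095 -0.019 [458.1685 293.6805]
0.065 0.0095 -0.038 [476.6302 319.9209]
0.065 0.0095 -0.066 [514.9318 374.2689]
```

View pics/fing.png

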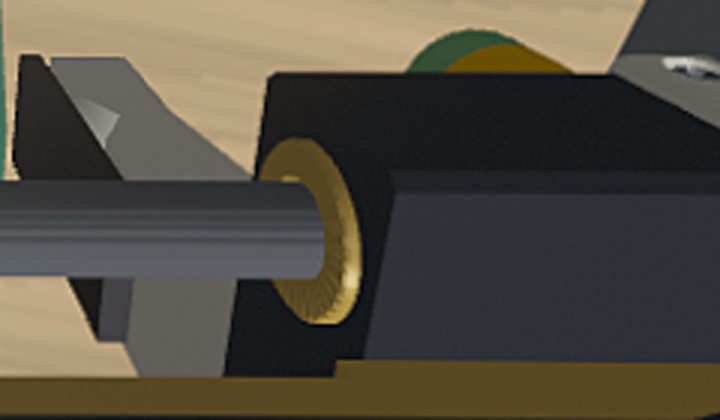

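```bash
python3 - <<'E'
from h import *
print(totool([0.587,0.0587,0.1015],1.783))
E
```

```text
(array([0.001 , 0.0108, 0.1958]), np.float64(-0.12519597877794358), array([0.5762, 0.0553, 0.2973]), array([ 3.1396, -0.0003,  1.7808]))
```

```bash
python3 -m handwheel '[[[0.076,0,0.005,0.04,0],[0.076,0.001,0.011,0.08,0],[0.076,0.001,0.011,0.12,0],[0.076,0.001,0.011,0.15,0],[0.076,0.001,0.011,0.17,0],[0.076,0.001,0.011,0.185,0],[0.076,0.001,0.011,0.1955,0],[0.076,0.001,0.011,0.1955,0],[0.076,0.001,0.011,0.1955,0]]]' 15
python3 - <<'E'
from h import *
s=arm.get_state(); print(s["force"],s["moment"])
print(totool([0.587,0.0587,0.1015],1.783))
f=grab_frame("wrist"); cv2.imwrite(f"pics/w6.png",f)
E
```

```text
t: 7.08
eef_pos: [0.5874, 0.0587, 0.1019]
ee_rot: [3.14, 0.0, 1.78]
force: [0.3, -0.7, 0.4]
width: 0.0758
[ 0.2781 -0.7042  0.4052] [ 0.0405 -0.0026 -0.04  ]
(array([ 0.0001, -0.0004,  0.0004]), np.float64(-0.15962721721788128), array([0.5874, 0.0587, 0.1019]), array([3.14  , 0.    , 1.7802]))
```

View pics/w6.png

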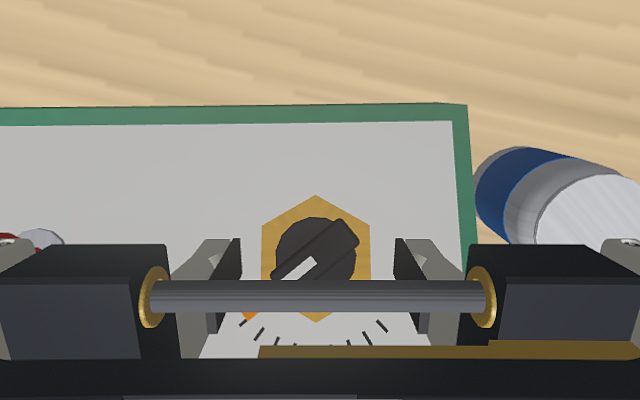

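```bash
python3 -m handwheel '[[[0.046,0,0,0,0],[0.046,0,0,0,0],[0.046,0,0,0,0],[0.046,0,0,0,0],[0.046,0,0,0,0],[0.046,0,0,0,0]]]' 15
python3 - <<'E'
from h import *
s=arm.get_state(); print(s["force"],s["moment"],s["width"])
E
python3 -m handwheel '[[[0.046,0,0,0,4],[0.046,0,0,0,8],[0.046,0,0,0,12],[0.046,0,0,0,16],[0.046,0,0,0,20]]]' 15
python3 - <<'E'
from h import *
s=arm.get_state(); print(s["force"],s["moment"],s["width"])
E
```

```text
t: 7.63
eef_pos: [0.5882, 0.0582, 0.1034]
ee_rot: [3.138, 0.001, 1.781]
force: [0.8, -5.8, 4.4]
width: 0.0518
[ 0.7755 -5.8331  4.3732] [-1.7982 -0.2099  0.0952] 0.051806254357064686
t: 8.05
eef_pos: [0.5881, 0.058, 0.1035]
ee_rot: [3.138, -0.0, 1.428]
force: [-1.4, -3.8, 0.9]
width: 0.0519
[-1.4152 -3.8035  0.9217] [-0.5635 -0.0215  0.2617] 0.0519093568502144
```

```bash
python3 -m handwheel '[[[0.046,0,0,0.003,3],[0.046,0,0,0.003,6],[0.046,0,0,0.003,9],[0.046,0,0,0.003,9],[0.046,0,0,0.003,9]]]' 15
python3 - <<'E'
from h import *
s=arm.get_state(); print(s["force"],s["moment"],s["width"],s["t"])
f=grab_frame("wrist"); cv2.imwrite(f"pics/w7.png",f)
E
```

```text
t: 8.47
eef_pos: [0.5886, 0.0577, 0.1014]
ee_rot: [3.137, -0.001, 1.272]
force: [-1.2, -2.9, 7.0]
width: 0.0529
[-1.174  -2.899   6.9956] [-0.9737  0.1659  0.0977] 0.0529076862891259 8.4667
```

View pics/w7.png

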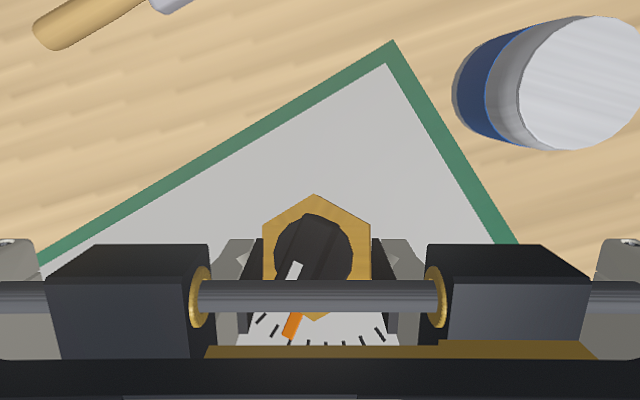

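```bash
python3 -m handwheel '[[[0.046,0,0,0,3],[0.046,0,0,0,6],[0.046,0,0,0,6]]]' 15
python3 - <<'E'
from h import *
s=arm.get_state(); print(s["force"],s["moment"],s["width"],s["t"],s["q"])
E
```

```text
t: 8.77
eef_pos: [0.5887, 0.0577, 0.1015]
ee_rot: [3.137, -0.002, 1.167]
force: [-0.3, -2.3, 1.5]
width: 0.053
[-0.3007 -2.3169  1.4799] [-0.4504 -0.1041  0.171 ] 0.05295889323013731 8.7667 [ 0.4294  0.3293 -0.3437  0.0029 -0.893  -2.406 ]
```

```bash
cat > geo.py <<'E'
from h import *
import sys
yaw=.226; _,R=panel(0,0,yaw); O=np.array([.5945,.0604,.088])
def go(phi_h,ka=-.92,z=.1015):
    t=yaw+np.pi/2+np.radians(phi_h); tx=np.array([np.cos(t),np.sin(t),0]); ty=np.array([np.sin(t),-np.cos(t),0])
    C=np.array([.587,.0587,z])
    a=np.arctan(.9063*np.tan(np.radians(phi_h)))
    def W(Q): return np.atleast_2d(Q)@R.T+O
    e=np.array([np.cos(ka),np.sin(ka)]); f=np.array([-e[1],e[0]])
    bar=W([[*(e*i+f*j),n] for i in(-.019,.019) for j in(-.007,.007) for n in(.027,.05)])
    d=bar-C; print("phi",phi_h,"bar corners tx,ty,z mm"); print(np.c_[d@tx,d@ty,d[:,2]]*1e3)
    ang=a+np.pi/3*np.arange(6); # vertices at a+k*60 (from x)
    hx=W([[.030*np.cos(g),.030*np.sin(g),n] for n in(.008,.024) for g in ang])-C
    print("hex tx,ty,z"); print(np.c_[hx@tx,hx@ty,hx[:,2]]*1e3)
go(float(sys.argv[1]),z=float(sys.argv[2]))
E
python3 geo.py 29 .1015
```

```text
phi 29.0 bar corners tx,ty,z mm
[[ 18.7996 -11.5316   3.7521]
 [ 23.5121 -20.0331  24.5972]
 [ 21.3236   1.4094   8.4594]
 [ 26.0361  -7.0921  29.3045]
 [-17.7579  -7.9405  13.4812]
 [-13.0454 -16.442   34.3263]
 [-15.2339   5.0005  18.1885]
 [-10.5214  -3.501   39.0336]]
hex tx,ty,z
[[ -2.1101  31.536    5.0797]
 [ 23.3195  19.657   -5.5139]
 [ 23.3196  -8.1215 -16.8432]
 [ -2.1099 -24.0211 -17.5788]
 [-27.5396 -12.1422  -6.9852]
 [-27.5397  15.6363   4.3441]
 [  1.1681  25.6219  19.5807]
 [ 26.5977  13.7429   8.987 ]
 [ 26.5978 -14.0356  -2.3422]
 [  1.1683 -29.9352  -3.0779]
 [-24.2613 -18.0563   7.5157]
 [-24.2614   9.7223  18.845 ]]
```

```bash
python3 -m handwheel '[[[0.076,0,0,0,0],[0.076,0,0,0,0],[0.076,0,0,0,0],[0.076,0,0,0,0],[0.076,0,0,-0.03,0],[0.076,0,0,-0.06,-6],[0.076,0,0,-0.06,-13],[0.076,0,0,-0.06,-20],[0.076,0,0,-0.06,-27],[0.076,0,0,-0.06,-34],[0.076,0,0,-0.06,-41],[0.076,0,0,-0.06,-48],[0.076,0,0,-0.06,-55],[0.076,0,0,-0.06,-62],[0.076,0,0,-0.06,-65],[0.076,0,0,-0.06,-65],[0.076,0,0,-0.06,-65]]]' 15
python3 - <<'E'
from h import *
s=arm.get_state(); print(s["force"],s["moment"],s["width"],s["t"],s["q"])
print(totool([.5912,.0618,.1035],2.303))
f=grab_frame("wrist"); cv2.imwrite(f"pics/w8.png",f)
E
```

```text
t: 10.18
eef_pos: [0.5883, 0.0578, 0.1614]
ee_rot: [3.138, 0.003, 2.3]
force: [-0.1, 0.3, -0.4]
width: 0.0759
[-0.0916  0.306  -0.4083] [0.0583 0.0488 0.0159] 0.07594167453558352 10.1833 [ 0.4298  0.2692 -0.2742  0.0025 -1.0227 -1.2731]
(array([0.0013, 0.0046, 0.0579]), np.float64(-0.19642259643192633), array([0.5883, 0.0578, 0.1614]), array([3.1377, 0.0034, 2.2996]))
```

View pics/w8.png

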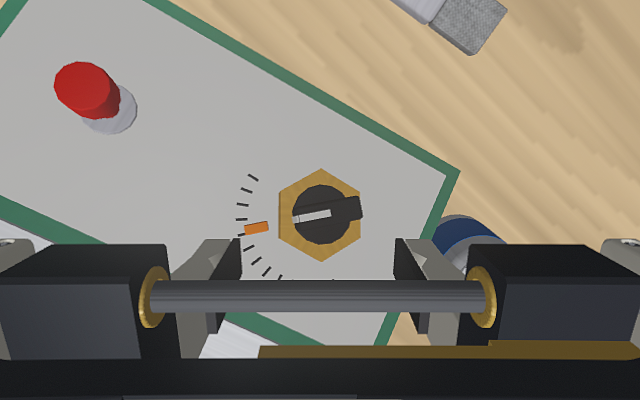

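```bash
python3 -m handwheel '[[[0.076,0.001,0.005,0.02,0],[0.076,0.001,0.005,0.04,0],[0.076,0.001,0.005,0.05,0],[0.076,0.001,0.005,0.057,0],[0.076,0.001,0.005,0.058,0],[0.076,0.001,0.005,0.058,0]]]' 15
python3 - <<'E'
from h import *
s=arm.get_state(); print(s["force"],s["moment"],s["width"],s["t"])
print(totool([.5912,.0618,.1035],2.303))
f=grab_frame("wrist"); cv2.imwrite(f"pics/w9.png",f)
E
```

```text
t: 10.73
eef_pos: [0.5918, 0.0618, 0.1035]
ee_rot: [3.138, 0.004, 2.299]
force: [0.4, -0.5, -0.4]
width: 0.076
[ 0.353  -0.5102 -0.4461] [ 0.0083  0.0014 -0.0362] 0.07602928216187298 10.7333
(array([ 0.0004, -0.0004, -0.    ]), np.float64(-0.22622171285764928), array([0.5918, 0.0618, 0.1035]), array([3.1382, 0.0036, 2.2991]))
```

View pics/w9.png

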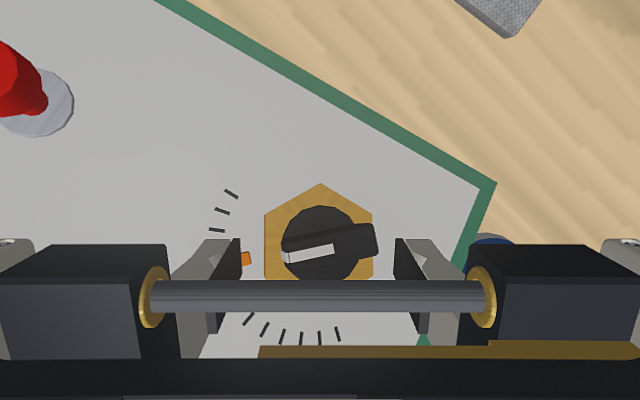

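```bash
python3 -m handwheel '[[[0.046,0,0,0,0],[0.046,0,0,0,0],[0.046,0,0,0,0],[0.046,0,0,0,0],[0.046,0,0,0,0],[0.046,0,0,0,0]]]' 12
python3 - <<'E'
from h import *
s=arm.get_state(); print(s["force"],s["moment"],s["width"],s["t"])
f=grab_frame("wrist"); cv2.imwrite(f"pics/w10.png",f)
E
```

```text
t: 11.28
eef_pos: [0.5922, 0.0621, 0.1045]
ee_rot: [3.137, 0.004, 2.299]
force: [-0.4, 1.0, 3.6]
width: 0.0528
[-0.4246  1.0447  3.5712] [0.4567 0.4814 0.0048] 0.05275909738008137 11.2833
```

View pics/w10.png

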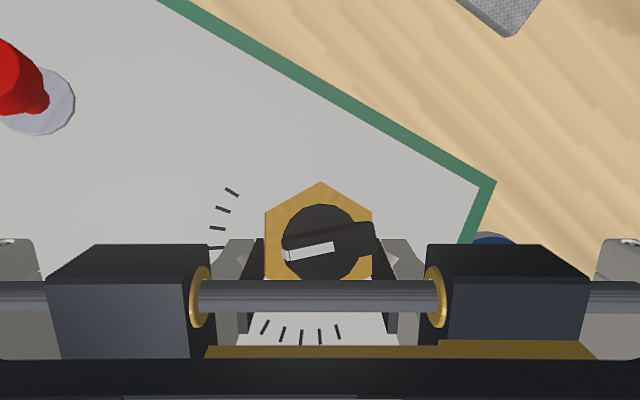

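```bash
python3 -m handwheel '[[[0.046,-0.0004,0,0,5],[0.046,-0.0007,-0.001,0.001,10],[0.046,-0.0008,-0.002,0.002,15],[0.046,-0.0007,-0.003,0.003,20],[0.046,-0.0004,-0.004,0.003,24]]]' 12
python3 - <<'E'
from h import *
s=arm.get_state(); print(s["force"],s["moment"],s["width"],s["t"])
f=grab_frame("wrist"); cv2.imwrite(f"pics/w11.png",f)
E
```

```text
t: 11.75
eef_pos: [0.593, 0.0601, 0.103]
ee_rot: [3.128, 0.002, 1.877]
force: [8.3, -0.2, 2.4]
width: 0.0516
[ 8.2663 -0.182   2.4348] [ 0.1857 -2.9249  0.1759] 0.05156037837387078 11.75
```

View pics/w11.png

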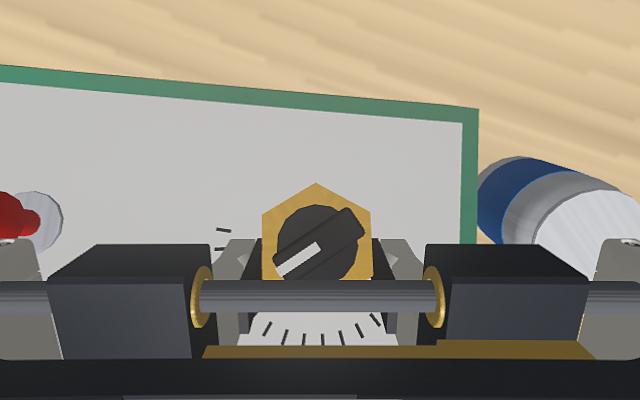

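```bash
python3 - <<'E'
from h import *
print(totool([.5875,.0587,.1005],1.877))
E
python3 -m handwheel '[[[0.062,0,-0.005,0.002,0],[0.062,0,-0.005,0.002,0],[0.062,0,-0.005,0.0025,0],[0.046,0,-0.005,0.0025,0],[0.046,0,-0.005,0.0025,0],[0.046,0,-0.005,0.0025,0],[0.046,0,-0.005,0.0025,0]]]' 60
python3 - <<'E'
from h import *
s=arm.get_state(); print(s["force"],s["moment"],s["width"],s["t"])
E
```

```text
(array([ 0.0004, -0.0056,  0.0025]), np.float64(-0.24677878526929972), array([0.593 , 0.06  , 0.1031]), array([3.1283, 0.0022, 1.8727]))
t: 12.38
eef_pos: [0.588, 0.0582, 0.1003]
ee_rot: [3.129, 0.003, 1.873]
force: [0.6, -1.7, -0.8]
width: 0.0515
[ 0.6421 -1.6925 -0.8257] [-0.9309 -0.1146  0.0537] 0.051499631976584685 12.3833
```

```bash
cat > st.py <<'E'
from h import *
s=arm.get_state(); print("F",s["force"],"M",s["moment"],"w",round(s["width"],4),"phi",round(np.degrees(s["ee_rot"][2]-1.797),2),"z",s["eef_pos"],"tau6",s["joint_efforts"][5],"t",s["t"])
E
python3 -m handwheel '[[[0.046,0,0,0,2],[0.046,0,0,0,4],[0.046,0,0,0,6],[0.046,0,0,0,8]]]' 60
python3 st.py
python3 -m handwheel '[[[0.046,0,0,0,2],[0.046,0,0,0,4],[0.046,0,0,0,6]]]' 60
python3 st.py
```

```text
t: 12.72
eef_pos: [0.588, 0.0587, 0.1003]
ee_rot: [3.128, -0.0, 1.732]
force: [-0.5, 0.5, 0.5]
width: 0.0511
F [-0.5304  0.5164  0.478 ] M [1.7822 0.654  0.6899] w 0.0511 phi -3.72 z [0.588  0.0587 0.1003] tau6 0.008154058596119285 t 12.7167
t: 12.97
eef_pos: [0.5879, 0.0591, 0.1005]
ee_rot: [3.128, -0.002, 1.627]
force: [-1.4, -4.4, 0.1]
width: 0.0516
F [-1.4339 -4.3915  0.1457] M [-0.0076  0.4685  0.8529] w 0.0516 phi -9.76 z [0.5879 0.0591 0.1005] tau6 -0.2589898556470871 t 12.9667
```

```bash
python3 -m handwheel '[[[0.046,0,0,0,0],[0.046,0,0,0,0]]]' 60
python3 st.py
python3 - <<'E'
from h import *
f=grab_frame("wrist"); cv2.imwrite(f"pics/w12.png",f)
E
```

```text
t: 13.13
eef_pos: [0.5879, 0.059, 0.1005]
ee_rot: [3.128, -0.002, 1.628]
force: [-0.6, -3.4, 1.3]
width: 0.0514
F [-0.6042 -3.3817  1.2979] M [0.5942 0.2378 0.8497] w 0.0514 phi -9.69 z [0.5879 0.059  0.1005] tau6 -1.001618653535843 t 13.1333
```

View pics/w12.png

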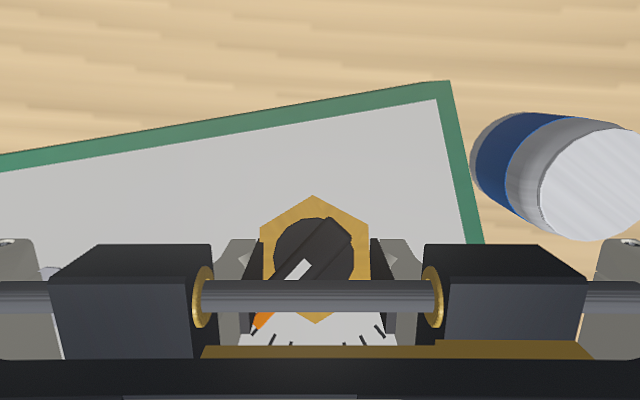

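```bash
python3 -m handwheel '[[[0.046,0,0,0,1],[0.046,0,0,0,2]]]' 60
python3 st.py
python3 -m handwheel '[[[0.046,0,0,0,1],[0.046,0,0,0,2],[0.046,0,0,0,2]]]' 60
python3 st.py
python3 - <<'E'
from h import *
f=grab_frame("wrist"); cv2.imwrite(f"pics/w13.png",f)
crop(f,230,180,410,340,4,"w13z.png"); crop(cv2.imread("pics/w12.png"),230,180,410,340,4,"w12z.png")
E
```

```text
t: 13.35
eef_pos: [0.5879, 0.0591, 0.1005]
ee_rot: [3.128, -0.003, 1.592]
force: [1.4, -5.4, -3.7]
width: 0.0515
F [ 1.4454 -5.449  -3.7352] M [ 0.0761 -0.5245  0.8784] w 0.0515 phi -11.73 z [0.5879 0.0591 0.1005] tau6 -0.42016237042844296 t 13.35
t: 13.6
eef_pos: [0.588, 0.059, 0.1004]
ee_rot: [3.128, -0.004, 1.556]
force: [0.3, -3.3, -1.1]
width: 0.0511
F [ 0.2784 -3.3423 -1.1341] M [ 0.5964 -0.1312  0.9199] w 0.0511 phi -13.82 z [0.588  0.059  0.1004] tau6 -1.1700813844799995 t 13.6
```

View pics/w13z.png

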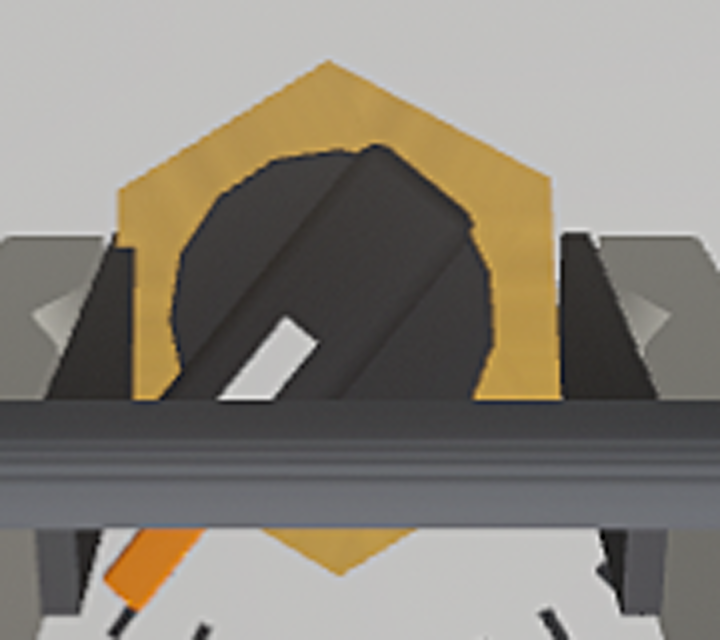

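View pics/w12z.png

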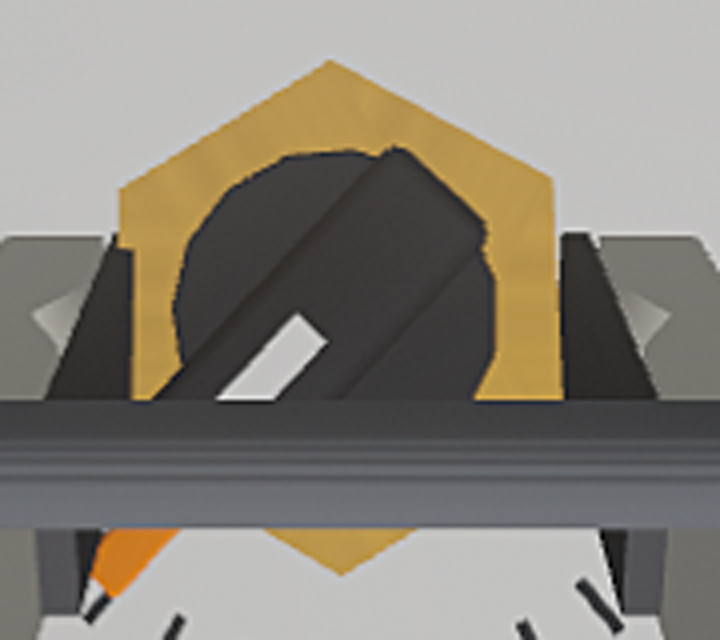

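```bash
for i in 1; do python3 -m handwheel '[[[0.046,0,0,0,1],[0.046,0,0,0,2],[0.046,0,0,0,3]]]' 60; done
python3 st.py
python3 -m handwheel '[[[0.046,0,0,0,1],[0.046,0,0,0,2],[0.046,0,0,0,3]]]' 60
python3 st.py
python3 - <<'E'
from h import *
f=grab_frame("wrist"); cv2.imwrite(f"pics/w14.png",f)
crop(f,230,180,410,340,4,"w14z.png")
E
```

```text
t: 13.9
eef_pos: [0.588, 0.059, 0.1006]
ee_rot: [3.128, -0.004, 1.503]
force: [-0.6, -2.7, 0.1]
width: 0.0511
F [-0.6011 -2.6847  0.0971] M [0.76   0.0365 0.8716] w 0.0511 phi -16.85 z [0.588  0.059  0.1006] tau6 -0.552308913320303 t 13.9
t: 14.15
eef_pos: [0.588, 0.0591, 0.1008]
ee_rot: [3.129, -0.005, 1.449]
force: [-2.2, -1.1, 1.2]
width: 0.0512
F [-2.2152 -1.0718  1.1669] M [1.2475 0.5824 1.2811] w 0.0512 phi -19.92 z [0.588  0.0591 0.1008] tau6 -0.9556429088115692 t 14.15
```

View pics/w14z.png

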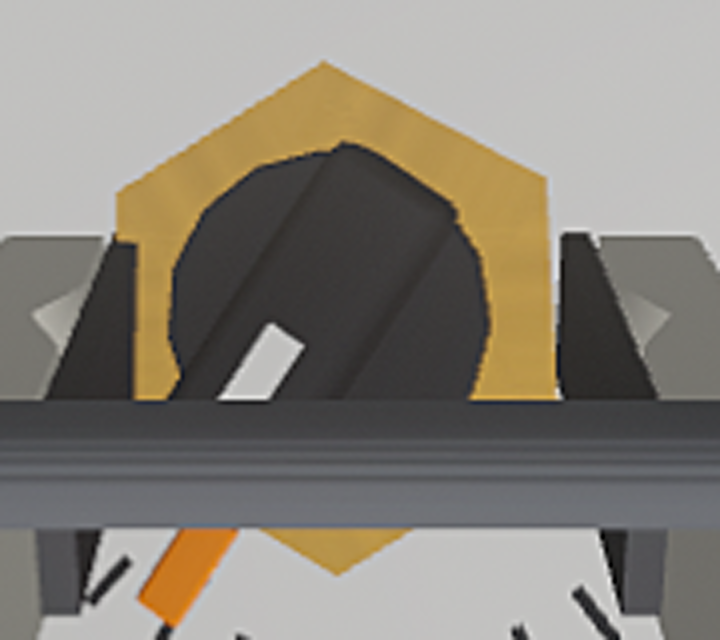

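```bash
python3 -m handwheel '[[[0.046,0,0,0,1],[0.046,0,0,0,2]]]' 60
python3 st.py
python3 -m handwheel '[[[0.046,0,0,0,0],[0.046,0,0,0,0]]]' 60
python3 st.py
```

```text
t: 14.37
eef_pos: [0.5879, 0.0591, 0.101]
ee_rot: [3.129, -0.005, 1.412]
force: [-3.0, -2.9, 3.1]
width: 0.0514
F [-3.0283 -2.9489  3.0836] M [1.1287 0.9138 1.3186] w 0.0514 phi -22.08 z [0.5879 0.0591 0.101 ] tau6 -0.9232650697231293 t 14.3667
t: 14.53
eef_pos: [0.5878, 0.059, 0.1011]
ee_rot: [3.129, -0.005, 1.411]
force: [-2.7, -2.8, 4.5]
width: 0.0513
F [-2.7044 -2.7577  4.481 ] M [0.889  0.9487 1.1032] w 0.0513 phi -22.1 z [0.5878 0.059  0.1011] tau6 -1.189354844391346 t 14.5333
```

```bash
python3 -m handwheel '[[[0.046,0,0,0,1],[0.046,0,0,0,2],[0.046,0,0,0,3]]]' 60
python3 st.py
python3 -m handwheel '[[[0.046,0,0,0,0],[0.046,0,0,0,0]]]' 60
python3 st.py
python3 - <<'E'
from h import *
f=grab_frame("wrist"); cv2.imwrite(f"pics/w15.png",f)
crop(f,230,180,410,340,4,"w15z.png")
E
```

```text
t: 14.78
eef_pos: [0.5877, 0.059, 0.1013]
ee_rot: [3.129, -0.006, 1.357]
force: [-3.9, -2.4, 5.7]
width: 0.0513
F [-3.8676 -2.3994  5.6507] M [0.9231 1.0796 1.2342] w 0.0513 phi -25.19 z [0.5877 0.059  0.1013] tau6 -0.8460081741213799 t 14.7833
t: 14.95
eef_pos: [0.5877, 0.059, 0.1013]
ee_rot: [3.129, -0.006, 1.357]
force: [-2.5, -3.2, 3.8]
width: 0.0513
F [-2.4795 -3.1661  3.7625] M [0.7999 0.8708 1.1425] w 0.0513 phi -25.2 z [0.5877 0.059  0.1013] tau6 -1.2332167848944664 t 14.95
```

View pics/w15z.png

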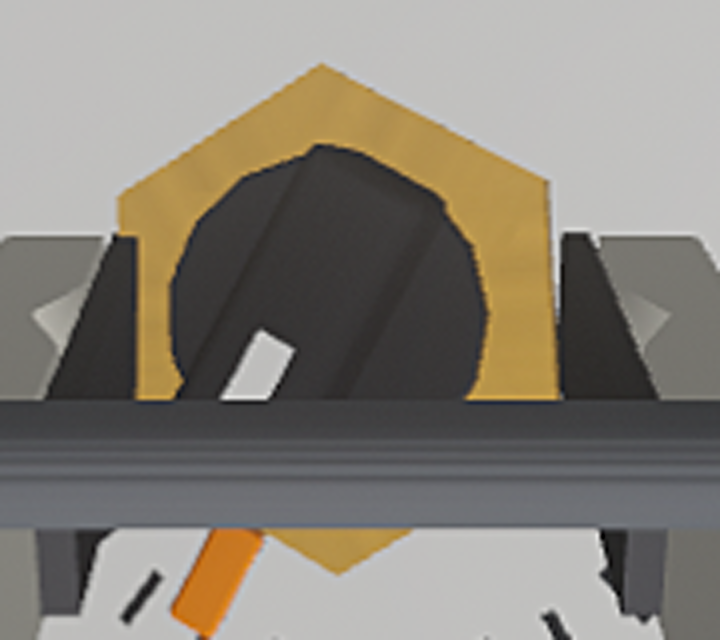

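```bash
cat >> st.py <<'E'
n=panel(0,0,.226)[1][:,2]; L=.31
M=s["moment"]-np.cross([0,0,-L],s["force"]); print("M_tcp",M,"tau_n",M@n)
E
python3 -m handwheel '[[[0.046,0,0,0,1],[0.046,0,0,0,2],[0.046,0,0,0,3]]]' 60
python3 st.py
python3 -m handwheel '[[[0.046,0,0,0,1],[0.046,0,0,0,2]]]' 60
python3 st.py
```

```text
t: 15.25
eef_pos: [0.5877, 0.0591, 0.1014]
ee_rot: [3.129, -0.007, 1.303]
force: [-5.4, -0.9, 5.3]
width: 0.0517
F [-5.3819 -0.905   5.3373] M [1.3456 1.1411 1.4084] w 0.0517 phi -28.28 z [0.5877 0.0591 0.1014] tau6 -1.002831682562828 t 15.25
M_tcp [ 1.6261 -0.5273  1.4084] tau_n 0.6565870241290691
t: 15.42
eef_pos: [0.5875, 0.0591, 0.1017]
ee_rot: [3.13, -0.007, 1.267]
force: [-6.3, -2.1, 7.9]
width: 0.0514
F [-6.2523 -2.1469  7.8892] M [1.3509 1.5582 1.332 ] w 0.0514 phi -30.37 z [0.5875 0.0591 0.1017] tau6 -1.0271941870450974 t 15.4167
M_tcp [ 2.0165 -0.38    1.332 ] tau_n 0.41261485324024677
```

```bash
python3 -m handwheel '[[[0.046,0,0,0,1],[0.046,0,0,0,2],[0.046,0,0,0,2]]]' 60
python3 st.py
python3 - <<'E'
from h import *
f=grab_frame("wrist"); cv2.imwrite(f"pics/w16.png",f)
crop(f,230,180,410,340,4,"w16z.png")
E
```

```text
t: 15.67
eef_pos: [0.5873, 0.0591, 0.1021]
ee_rot: [3.13, -0.007, 1.23]
force: [-6.1, -2.1, 8.6]
width: 0.0515
F [-6.1438 -2.0809  8.5738] M [1.1288 1.6439 1.2235] w 0.0515 phi -32.48 z [0.5873 0.0591 0.1021] tau6 -1.5269053727388382 t 15.6667
M_tcp [ 1.7739 -0.2606  1.2235] tau_n 0.40297716722946725
```

View pics/w16z.png

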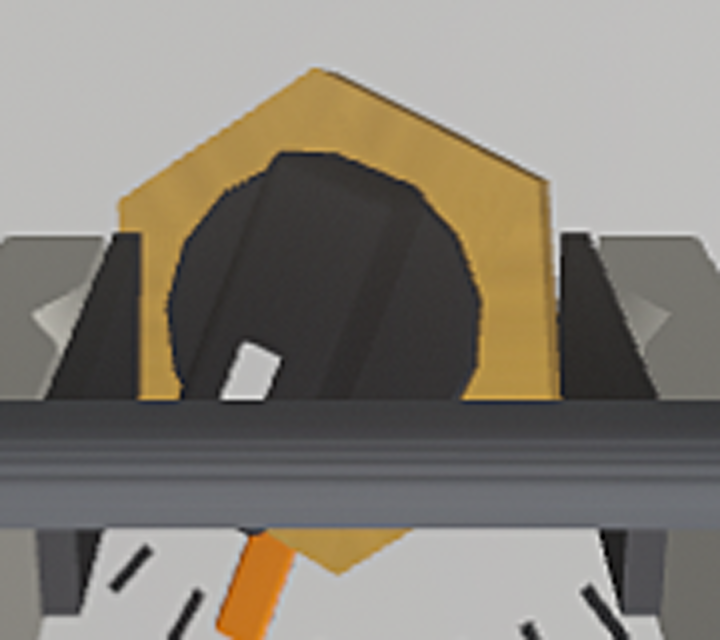

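```bash
python3 -m handwheel '[[[0.076,0,0,0,0],[0.076,0,0,0,0],[0.076,0,0,0,0],[0.076,0,0,0,0],[0.076,0,0,-0.03,0],[0.076,0,0,-0.06,-6],[0.076,0,0,-0.1,-13],[0.076,0,0,-0.14,-20],[0.076,0,0,-0.17,-26],[0.076,-0.005,-0.01,-0.195,-31.5],[0.076,-0.005,-0.01,-0.195,-31.5],[0.076,-0.005,-0.01,-0.195,-31.5],[0.076,-0.005,-0.01,-0.195,-31.5]]]' 15
python3 - <<'E'
from h import *
import pickle
s=arm.get_state(); print(s["eef_pos"],s["ee_rot"],s["force"],s["moment"])
pickle.dump(s,open("s17.pkl","wb"))
f=grab_frame("wrist"); cv2.imwrite(f"pics/w17.png",f)
crop(f,260,120,375,235,7,"w17z.png")
E
```

```text
t: 16.8
eef_pos: [0.5733, 0.0573, 0.2962]
ee_rot: [3.129, -0.001, 1.779]
force: [0.2, 0.3, -0.3]
width: 0.0759
[0.5733 0.0573 0.2962] [ 3.1287 -0.0008  1.779 ] [ 0.2463  0.2832 -0.2781] [-0.0031  0.0175  0.0421]
```

View pics/w17z.png

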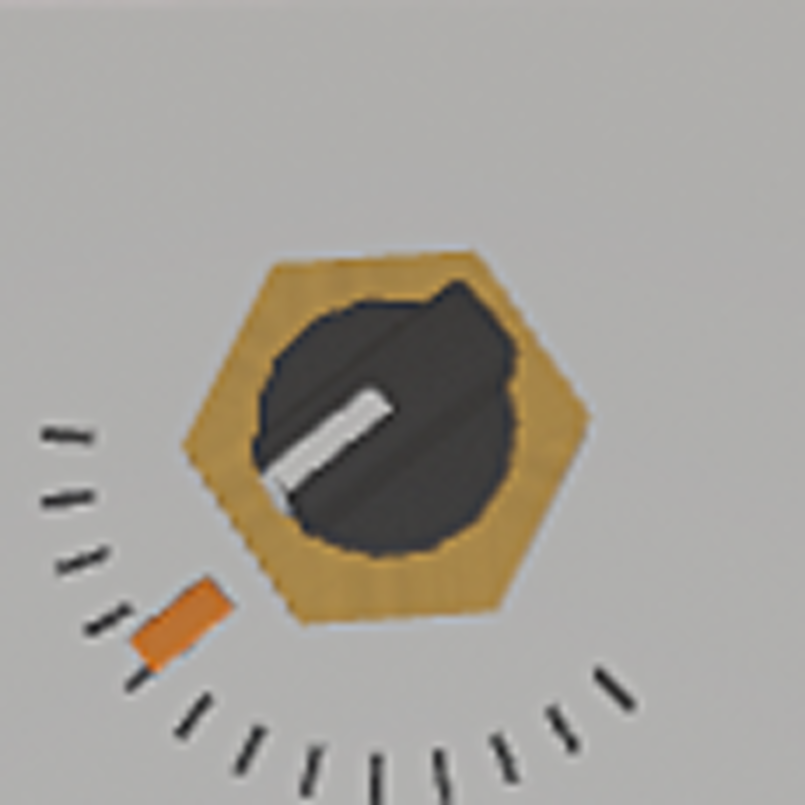

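```bash
python3 - <<'E'
from h import *
print(totool([0.5872,0.0587,0.1005],1.296))
E
```

```text
(array([-0.0014,  0.0117,  0.1953]), np.float64(27.686549170769148), array([0.5732, 0.0571, 0.2956]), array([ 3.1299, -0.0004,  1.7792]))
```

```bash
python3 -m handwheel '[[[0.076,-0.001,0.006,0.04,6],[0.076,-0.0014,0.0117,0.08,12],[0.076,-0.0014,0.0117,0.11,18],[0.076,-0.0014,0.0117,0.135,24],[0.076,-0.0014,0.0117,0.16,27.7],[0.076,-0.0014,0.0117,0.18,27.7],[0.076,-0.0014,0.0117,0.1953,27.7],[0.076,-0.0014,0.0117,0.1953,27.7],[0.076,-0.0014,0.0117,0.1953,27.7]]]' 15
python3 st.py
python3 -m handwheel '[[[0.046,0,0,0.0005,0],[0.046,0,0,0.0005,0],[0.046,0,0,0.0005,0],[0.046,0,0,0.0005,0],[0.046,0,0,0.0005,0],[0.046,0,0,0.0005,0]]]' 60
python3 st.py
```

```text
t: 17.6
eef_pos: [0.5861, 0.0583, 0.0983]
ee_rot: [3.135, -0.003, 1.295]
force: [0.1, -0.4, 0.6]
width: 0.0759
F [ 0.1454 -0.378   0.5673] M [-0.0632 -0.0044  0.0231] w 0.0759 phi -28.77 z [0.5861 0.0583 0.0983] tau6 0.04044631845317781 t 17.6
M_tcp [0.054  0.0406 0.0231] tau_n -0.005170211670961147
t: 18.1
eef_pos: [0.5858, 0.0583, 0.0972]
ee_rot: [3.135, -0.003, 1.294]
force: [0.0, 1.8, -3.6]
width: 0.052
F [ 0.0391  1.8341 -3.6341] M [ 0.4777 -0.2445  0.0304] w 0.052 phi -28.79 z [0.5858 0.0583 0.0972] tau6 -0.007833839335944504 t 18.1
M_tcp [-0.0909 -0.2323  0.0304] tau_n 0.08702579173244862
```

```bash
python3 -m handwheel '[[[0.046,0,0,0,1],[0.046,0,0,0,2]]]' 60
python3 st.py
python3 -m handwheel '[[[0.046,0,0,0,1],[0.046,0,0,0,2]]]' 60
python3 st.py
python3 -m handwheel '[[[0.046,0,0,0,1],[0.046,0,0,0,2]]]' 60
python3 st.py
```

```text
t: 18.27
eef_pos: [0.5858, 0.0585, 0.0972]
ee_rot: [3.135, -0.003, 1.259]
force: [-0.8, 2.4, -0.8]
width: 0.0518
F [-0.8375  2.367  -0.79  ] M [0.9846 0.0696 0.6418] w 0.0518 phi -30.85 z [0.5858 0.0585 0.0972] tau6 -0.19960796926170588 t 18.2667
M_tcp [ 0.2508 -0.19    0.6418] tau_n 0.4963833480006088
t: 18.43
eef_pos: [0.5858, 0.0587, 0.0972]
ee_rot: [3.135, -0.004, 1.222]
force: [-0.8, 2.2, -1.0]
width: 0.0516
F [-0.8414  2.1865 -1.0266] M [1.2722 0.1756 1.0239] w 0.0516 phi -32.92 z [0.5858 0.0587 0.0972] tau6 -0.6415845640003681 t 18.4333
M_tcp [ 0.5943 -0.0852  1.0239] tau_n 0.6912669715065818
t: 18.6
eef_pos: [0.5858, 0.0589, 0.0972]
ee_rot: [3.135, -0.004, 1.188]
force: [-0.4, 4.0, -1.6]
width: 0.0522
F [-0.4297  4.0444 -1.583 ] M [1.3672 0.3724 2.1666] w 0.0522 phi -34.91 z [0.5858 0.0589 0.0972] tau6 -1.8621838465332985 t 18.6
M_tcp [0.1134 0.2391 2.1666] tau_n 1.8942350711709612
```

```bash
python3 -m handwheel '[[[0.076,0,0,0,0],[0.076,0,0,0,0],[0.076,0,0,0,0],[0.076,0,0,0,0],[0.076,0,0,-0.03,0],[0.076,0,0,-0.06,-6],[0.076,0,0,-0.1,-13],[0.076,0,0,-0.14,-20],[0.076,0,0,-0.17,-26],[0.087,-0.005,-0.01,-0.197,-33],[0.087,-0.005,-0.01,-0.197,-34.9],[0.087,-0.005,-0.01,-0.197,-34.9],[0.087,-0.005,-0.01,-0.197,-34.9]]]' 15
python3 - <<'E'
from h import *
import pickle
s=arm.get_state(); print(s["eef_pos"],s["ee_rot"],s["force"],s["moment"])
pickle.dump(s,open("s18.pkl","wb"))
f=grab_frame("wrist"); cv2.imwrite(f"pics/w18.png",f)
crop(f,260,120,375,235,7,"w18z.png")
print(blob(f,(0,150,80),(6,255,255),(100,120,280,220))[0])
print(totool([.6162,-.0885,.16],1.797))
E
```

```text
t: 19.68
eef_pos: [0.573, 0.0576, 0.2941]
ee_rot: [3.134, -0.0, 1.795]
force: [-1.0, 0.3, -0.1]
width: 0.0864
[0.573  0.0576 0.2941] [ 3.134  -0.0001  1.7946] [-1.0316  0.3217 -0.1123] [ 0.0218  0.0207 -0.0507]
[(np.int32(680), array([161.8912, 181.7676]), array([147, 167,  34,  30])), (np.int32(5), array([178.8, 179. ]), array([178, 177,   2,   5]))]
(array([-0.152 ,  0.009 ,  0.1334]), np.float64(-0.14381081283318312), array([0.5729, 0.0576, 0.2933]), array([3.1354, 0.0002, 1.7945]))
```

View pics/w18z.png

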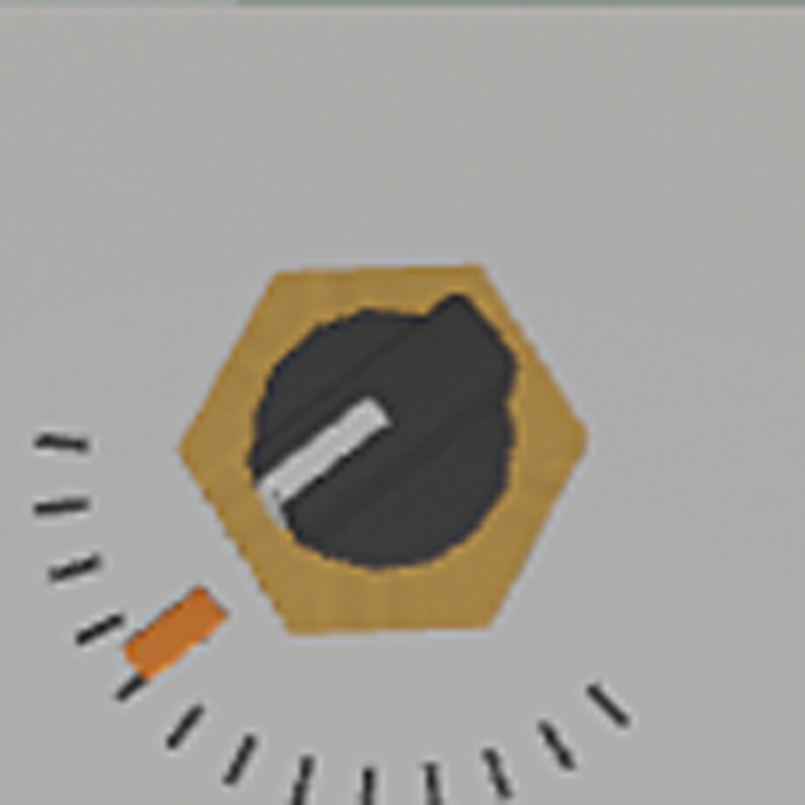

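```bash
sed -e 's/s5.pkl/s18.pkl/' -e 's#^k=.*#k=lambda u,v:(260+u/7-.43,120+v/7-.43)#' -e 's#^V=.*#V=[k(385+(-108),272),k(482,264),k(588,436),k(491,627),k(291,634),k(180,447)]#' -e 's#^obs=.*#obs=np.array(V+[k(176,633),k(379.5,410),k(270,492)])#' -e 's#\[\[-.085,yd,0\]\],##' fit2.py > fit3.py
sed -i 's/ang=ra+np.pi-np.pi\/3\*np.arange(6)/ang=ra+np.pi+np.pi\/6-np.pi\/3*(np.arange(6)+1)+np.pi\/3/; s/vstack(\[ring,\(.*\),\[\[l\*/vstack([ring,\1,[[l*/' fit3.py; grep -n "return proj" fit3.py; sed -i 's/^r=least.*/r=least_squares(f,[.595,.06,.22,-.5,-.9,-.9,0,.019,.04,.09],x_scale=.05)/' fit3.py; python3 fit3.py
sed -e 's/s18.pkl/s17.pkl/' -e 's#^V=.*#V=[k(275,263),k(477,250),k(591,417),k(498,611),k(303,625),k(182,443)]#' -e 's#^obs=.*#obs=np.array(V+[k(182,624),k(380.5,399),k(277,480)])#' fit3.py > fit4.py; python3 fit4.py
```

```text
13:    return proj(c,W(np.vstack([ring,[[rr*np.cos(ta),rr*np.sin(ta),.003]],[[l*np.cos(ka),l*np.sin(ka),.05] for l in (l1,l2)]])))
2.271730801979136 [ 0.5945  0.0605  0.2202  0.0351 -0.8959 -0.9395  0.0003  0.0188  0.0405
  0.09  ]
[[-0.034   0.2679]
 [-0.1234  0.5206]
 [ 0.3821  0.3944]
 [ 0.4466 -1.0404]
 [-0.7568 -1.1053]
 [-0.2979  0.6475]
 [ 0.1136 -0.0892]
 [ 0.2617  0.3671]
 [-0.0044 -0.0062]]
2.782310919027036 [ 0.5945  0.0604  0.2201  0.0556 -0.8962 -0.9355  0.0004  0.0182  0.0407
  0.09  ]
[[-0.1414  0.5307]
 [ 0.0179  0.4741]
 [ 0.1535  0.3981]
 [ 0.6236 -1.1254]
 [-1.0843 -1.1552]
 [ 0.0056  0.5671]
 [ 0.141  -0.1141]
 [ 0.2795  0.3765]
 [-0.0067 -0.009 ]]
```

```bash
python3 - <<'E'
from h import *
import pickle
s=pickle.load(open("s18.pkl","rb")); c=cam("wrist",s)
p=np.array([.6273,-.086,.088])+.038*np.array([-.4124,-.0923,.906])
print(proj(c,[p]), at_z(c,[(161.9,181.8)],p[2]),p)
print(totool([.6153,-.0887,.15],1.793))
E
```

```text
[[160.1512 180.0499]] [[ 0.613  -0.0877  0.1224]] [ 0.6116 -0.0895  0.1224]
(array([-0.152 ,  0.008 ,  0.1434]), np.float64(0.08537230521912094), array([0.5729, 0.0576, 0.2933]), array([3.1354, 0.0002, 1.7945]))
```

```bash
python3 -m handwheel '[[[0.06,-0.04,0.004,0.02,0],[0.06,-0.08,0.008,0.04,0],[0.06,-0.12,0.008,0.06,0],[0.06,-0.1515,0.008,0.09,0],[0.06,-0.1515,0.008,0.12,0],[0.06,-0.1515,0.008,0.14,0],[0.06,-0.1515,0.008,0.1434,0],[0.06,-0.1515,0.008,0.1434,0],[0.06,-0.1515,0.008,0.1434,0]]]' 15
python3 - <<'E'
from h import *
f=grab_frame("wrist"); cv2.imwrite(f"pics/w19.png",f)
print(totool([.6155,-.0883,.100],1.793))
E
```

```text
t: 20.48
eef_pos: [0.6158, -0.0881, 0.1507]
ee_rot: [3.135, 0.001, 1.795]
force: [0.1, -0.5, -0.2]
width: 0.0601
(array([-0.0003, -0.0013,  0.0516]), np.float64(0.1236216108407271), array([ 0.6163, -0.0878,  0.1516]), array([3.1335, 0.001 , 1.7952]))
```

View pics/w19.png

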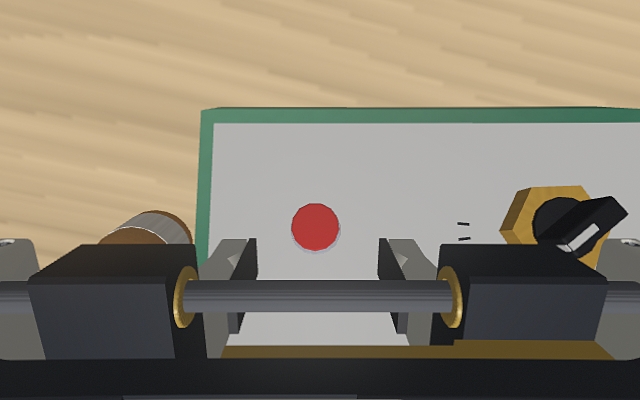

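```bash
python3 -m handwheel '[[[0.06,0,-0.001,0.025,0],[0.06,0,-0.001,0.045,0],[0.06,0,-0.001,0.051,0],[0.06,0,-0.001,0.051,0],[0.015,0,-0.001,0.051,0],[0.015,0,-0.001,0.051,0],[0.015,0,-0.001,0.051,0],[0.015,0,-0.001,0.051,0],[0.015,0,-0.001,0.051,0],[0.015,0,-0.001,0.051,0],[0.015,0,-0.001,0.051,0]]]' 30
python3 st.py
```

```text
t: 21.45
eef_pos: [0.6163, -0.0893, 0.1014]
ee_rot: [3.133, 0.003, 1.795]
force: [0.5, -8.0, 2.0]
width: 0.0271
F [ 0.5208 -7.9639  2.0312] M [-2.1753 -0.3459 -0.005 ] w 0.0271 phi -0.09 z [ 0.6163 -0.0893  0.1014] tau6 -0.037956449668854475 t 21.45
M_tcp [ 0.2935 -0.1845 -0.005 ] tau_n -0.10795714084915445
```

```bash
python3 -m handwheel '[[[0.015,0,-0.0017,-0.0036,0],[0.015,0,-0.0034,-0.0072,0],[0.015,0,-0.0047,-0.01,0],[0.015,0,-0.0055,-0.0118,0],[0.015,0,-0.0055,-0.0118,0],[0.015,0,-0.0055,-0.0118,0]]]' 40
python3 st.py
python3 - <<'E'
from h import *
f=grab_frame("wrist"); cv2.imwrite(f"pics/w20.png",f)
g=grab_frame("scene"); crop(g,240,170,420,300,4,"scene20z.png")
E
```

```text
t: 21.95
eef_pos: [0.611, -0.0906, 0.113]
ee_rot: [3.132, 0.003, 1.795]
force: [3.8, -2.8, -7.4]
width: 0.0265
F [ 3.777  -2.8431 -7.3678] M [-0.8154 -1.6272  0.0127] w 0.0265 phi -0.09 z [ 0.611  -0.0906  0.113 ] tau6 -0.04703075042925775 t 21.95
M_tcp [ 0.0659 -0.4563  0.0127] tau_n 0.027597597711977055
```

View pics/w20.png

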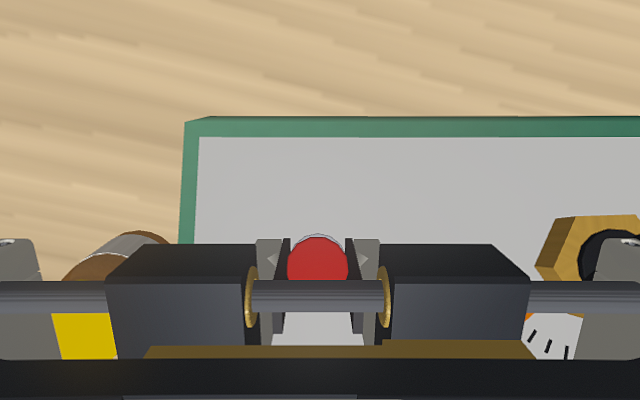

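View pics/scene20z.png

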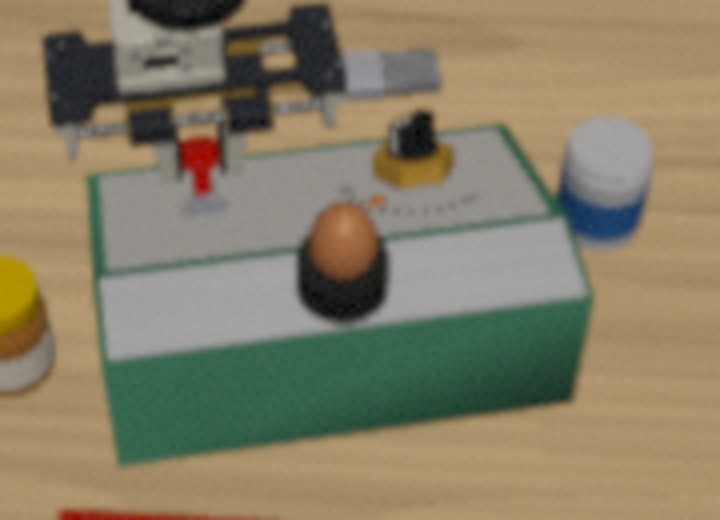

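```bash
python3 -m handwheel '[[[0.015,0,-0.0008,-0.0018,0],[0.015,0,-0.0008,-0.0018,0],[0.015,0,-0.0008,-0.0018,0]]]' 40
python3 st.py
python3 -m handwheel '[[[0.015,0,0.0017,0.0036,0],[0.015,0,0.0034,0.0072,0],[0.015,0,0.005,0.0108,0],[0.015,0,0.0063,0.0138,0],[0.015,0,0.0063,0.0138,0],[0.015,0,0.0063,0.0138,0],[0.06,0,0.0063,0.0138,0],[0.06,0,0.0063,0.0138,0],[0.06,0,0.0063,0.0138,0],[0.06,0,0.0063,0.0138,0],[0.06,0,0.0063,0.0138,0]]]' 40
python3 st.py
```

```text
t: 22.3
eef_pos: [0.6104, -0.0907, 0.1142]
ee_rot: [3.132, 0.003, 1.795]
force: [5.9, -1.7, -9.6]
width: 0.0265
F [ 5.9262 -1.6923 -9.639 ] M [-0.7677 -1.9624  0.0425] w 0.0265 phi -0.1 z [ 0.6104 -0.0907  0.1142] tau6 -0.047522387467324734 t 22.3
M_tcp [-0.2431 -0.1253  0.0425] tau_n 0.15049737251226836
t: 23.22
eef_pos: [0.6167, -0.0892, 0.1003]
ee_rot: [3.133, 0.003, 1.795]
force: [0.3, 0.2, 0.0]
width: 0.0542
F [0.2831 0.2368 0.0438] M [ 0.0534  0.0427 -0.0341] w 0.0542 phi -0.09 z [ 0.6167 -0.0892  0.1003] tau6 0.00016751045222918037 t 23.2167
M_tcp [-0.02    0.1304 -0.0341] tau_n -0.03507291828290362
```

```bash
python3 -m handwheel '[[[0.07,0,0,0,0],[0.07,0,0,-0.03,0],[0.07,0,0,-0.07,0],[0.07,0.02,-0.003,-0.11,0],[0.07,0.05,-0.006,-0.15,0],[0.07,0.08,-0.01,-0.19,0],[0.07,0.08,-0.01,-0.2,0],[0.07,0.08,-0.01,-0.2,0],[0.07,0.08,-0.01,-0.2,0],[0.07,0.08,-0.01,-0.2,0]]]' 40
python3 st.py; python3 - <<'E'
from h import *
f=grab_frame("wrist"); cv2.imwrite("pics/w21.png",f); crop(f,140,60,540,280,2,"w21z.png")
g=grab_frame("scene"); cv2.imwrite("pics/scene21.png",g)
E
```

```text
t: 24.05
eef_pos: [0.5869, -0.0131, 0.2997]
ee_rot: [3.133, 0.002, 1.796]
force: [1.1, -0.4, -0.3]
width: 0.0697
F [ 1.1203 -0.3887 -0.2685] M [-0.0334  0.0743  0.0157] w 0.0697 phi -0.07 z [ 0.5869 -0.0131  0.2997] tau6 -0.0138945018989034 t 24.05
M_tcp [0.0871 0.4215 0.0157] tau_n -0.061584459648147315
```

View pics/w21z.png

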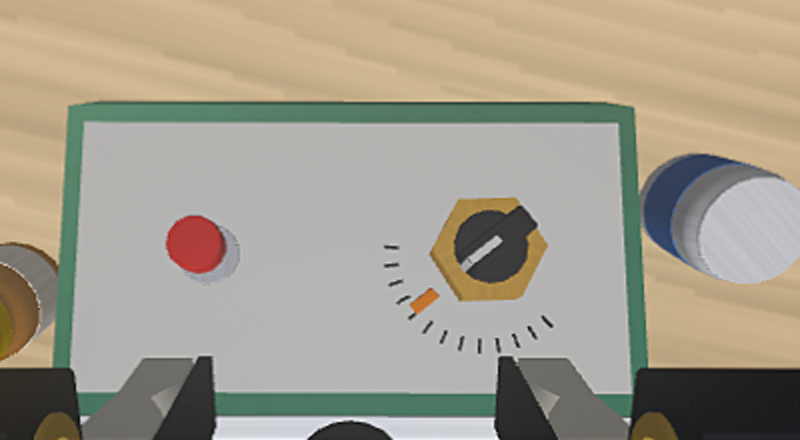

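View pics/scene21.png

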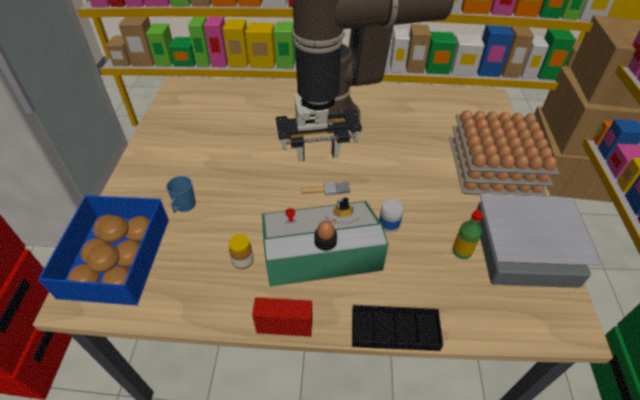

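```bash
python3 - <<'E'
from h import *
arm.job_done(); print(arm.get_state()["t"])
E
```

```text
the job is handed in; nothing more can be done
the job is handed in; nothing more can be done
```

I set the knob, tightened the lock ring and pulled the red knob. I handed the job in soon after t = 24.05 s. No verdict is reported, so what follows is from my own checks.

- **Knob:** I gripped the bar and turned it clockwise to the orange tab. The image fit after tightening put the pointer 0.04 rad past the tab, about 1.7 mm against the 4.5 mm limit. My fit before tightening gave 0.05 rad, so the ring did not visibly move it.
- **Lock ring:** It took three main grasps, with one re-centring along the way. The first long turn ended without a clear stop and the ring slipped a few degrees in the pads, so I could not confirm it was tight. I re-gripped it lower and turned again. The torque about the dial axis rose from 0.50 to 0.69 and then jumped to 1.89 N m, which I read as the solid stop.
- **Moment reading:** My first torque readings (about 0.9 N m) looked like the ring biting but came from the grip on the sloping panel. I corrected for that before judging tightness.
- **Red knob:** At 12.8 mm of travel the pull force was about 8 N, as the spring should give. A further pull raised it to about 11 N at the stop. I then eased it back and released it.
- **Last pictures:** The red head looks back at rest, and the egg, tin, jar, sauce, mug and brush look where they were. I judged the goods by eye only, without measuring them. The gripper was clear of everything.

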